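# Load the unit tester and switch it on with the key

### The arm

A 6-joint arm with a two-finger parallel gripper is mounted at the origin on the work surface. World frame = base frame: x ahead of the robot, y to its left, z up, the work surface at z = 0. Lengths are in m, angles in degrees, forces in N, time in s.
With the tool pointing down it reaches from about 0.3 to 0.75 m from the base axis. Payload 8.5 kg.
Tool frame: the origin (TCP) lies midway between the tips of the shut fingers; the grasp point (between the pads) lies 19 mm behind it; z points along the fingers, y is the line along which they close (so a half turn about z gives the same grasp; the last joint's range is limited). The gripper opens to 85 mm and grips with 20 to 120 N. Pads are 22 mm wide; open, the fingers measure 114 mm over their backs; the gripper's body (76 mm by 85 mm) begins 54 mm behind the grasp point. The pads swing forward as they close: fully open they stand 13 mm farther back than shut.
Start: joints at [63.237, 21.807, 74.336, -0, 83.858, -12.336], TCP at [0.137, 0.533, 0.231] pointing down, gripper open.
Joint ranges: [-178.18, 178.18], [-50.72, 133.34], [12.68, 142.11], [-81.47, 261.47], [9.98, 163.14], [-165.26, 165.26]. Speed limits (degrees/s): [136.94, 136.94, 180, 180, 180, 180].

### API

Orientations are given as a 3x3 rotation matrix whose columns are the frame's x, y, z axes.
In Python, from rig import env, get_image, close_job gives the robot as it stands.
- The arm moves only by the tool step_arm, never from a script. Its argument "targets" is a list of rows, each a list of 2 entries, a list of its own where there are three numbers: the shift along the tool's x, y, z as a fraction of full scale, then the turn, a rotation vector about the tool's x, y, z as a fraction of full scale. In form: [[[x, y, z], [wx, wy, wz]], ...]. A call has 1 to 10 rows; each row is the pose to reach, as a shift and turn from the pose commanded when the call began, along the tool's axes at that moment; what a row does not reach only later rows make up. Full scale, the value 1, is 0.3 m for a shift and 45 degrees for a turn. A row lasts 1/12 s, in which the tool goes at most 41.7 mm and 7.16 degrees, less where a joint would pass 70% of its speed; a pose out of reach is approached as far as the arm can. A call with a number of a shift or a turn outside -1 to 1 is refused whole. A call with a gripper value outside its range is refused whole. "jaw" is the finger opening in mm, from 0 to 85.4, set as the call begins (left out, the last holds). The fingers move at their own pace and stop on an object; "grip_force" is the grip in N (left out, the last holds). Time passes only in rows, so rows that repeat a pose let the fingers close. It gives the time, the measured TCP pose, the force, the opening and the grip force at its end, in the units of the state.
- env.observe(): the state, without advancing time (a new reading comes with each control period).
- get_image(name): name is "scene" or "top"; returns a dict with "img" (400x640x3 uint8, red, green, blue), "z_map" (400x640 float32, m along the optical axis (not along the pixel's ray), 0 where there is no reading), "intrinsics" (3x3 intrinsics, pixels), "D" ([k1, k2, p1, p2, k3] as OpenCV has them; the pictures are not rectified), "rvec" (rotation vector, rad) and "tvec" (3), from world to camera coordinates, as OpenCV has them. Camera axes: x right, y down, z forward; pixel columns grow to the right and rows downward; lengths in m; the calibration is good to about 2 mm. A picture is of the moment at which its call begins.
- close_job(): hands the job in; it is judged then, once.
The state is a dict: "time_s": time; "q": joint angles; "qvel": joint speeds; "joint_efforts": joint torques, N m; "position": TCP position; "tool_rot": TCP orientation; "ft_force": force on the tool from outside, world axes, zero at the start; "wrist_torque": the same for the moment, N m; "grip_width": finger opening in m; "gripper_force": force on a finger pad.
Only numpy, scipy, OpenCV 4.12 (cv2) and the standard library are available. Lean on these libraries where they do the work, as an engineer would, in place of code of your own. Each camera call takes 0.05 s, during which the arm holds its last target. There are 200 camera calls.

### The job

Start a test run: turn the clamp knob to free the tester's carriage, pull the carriage fully out, and seat every black hand-held unit flat in a nest of its own. Then push the carriage fully home, turn the clamp knob back until it is locked, and only after that put the key fully into the key switch and turn it clockwise all the way on; leave it there. Do not shove the roll of tape away.

Things in the scene. Friction and masses are not known exactly. Their poses are not given: they have to be found in the camera images.
- clamp (a joint): turn of the clamp knob, rad: 0 = locked: its steel tongue (62 mm long from the axis) lies across the carriage's front edge; turns clockwise from above to 1.3 = free (end stop): the tongue points to the tester's front, clear of the carriage, which can pass from 1.1 up. 0.06 N m friction, stays where left. Starts near 0. With the carriage out, its side stops the tongue from turning back
- clamp_grip (a point): point on the clamp knob's vertical axis, 66 mm above the table. The knob is an upright black bar 52 mm long, 14 mm thick, 45 to 77 mm above the table, on a hub of radius 18 mm. The frame turns with it: y along the bar, x across it; at joint 0 its axes are the tester's. It stands 123 mm left (+y of the tester) of the carriage's middle
- carriage (a joint): slide of the black carriage out of the tester, m: 0 = home, its nests under the clear hood; grows to 0.155 (end stop) as it is pulled out towards the front (-x of the tester). 2.5 N friction. Starts at 0, held by the clamp.
- carriage_handle (a point): grip point in the upright aluminium handle bar on the front lip of the carriage: bar 12 mm thick along the tester's x (the direction of sliding), 70 mm long along its y, 34 to 76 mm above the table; this point is on its middle, 64 mm above the table. Axes as the tester's
- tester: function tester: aluminium base 405 x 200 x 12 mm on the table, clear plastic hood over its back (top 75 mm above the table, from 45 mm before to 70 mm behind the origin), grey housing 85 mm tall behind that. Fixed; place and yaw vary. Origin on the table under the middle of the four nests when the carriage is home; x to its back (away from the handle), y to its left
- nest0 (a point): centre of the floor of the front left nest in the carriage, 24 mm above the table; axes as the tester's. A nest is a pocket 10 mm deep (rim 34 mm above the table), 47 mm along x, 81 mm along y, square-edged; nest centres are 70 mm apart along x, 84 mm along y. Reachable only with the carriage out. Any unit fits any nest, either way round
- nest1 (a point): centre of the floor of the front right nest in the carriage, 24 mm above the table; axes as the tester's. A nest is a pocket 10 mm deep (rim 34 mm above the table), 47 mm along x, 81 mm along y, square-edged; nest centres are 70 mm apart along x, 84 mm along y. Reachable only with the carriage out. Any unit fits any nest, either way round
- nest2 (a point): centre of the floor of the back left nest in the carriage, 24 mm above the table; axes as the tester's. A nest is a pocket 10 mm deep (rim 34 mm above the table), 47 mm along x, 81 mm along y, square-edged; nest centres are 70 mm apart along x, 84 mm along y. Reachable only with the carriage out. Any unit fits any nest, either way round
- nest3 (a point): centre of the floor of the back right nest in the carriage, 24 mm above the table; axes as the tester's. A nest is a pocket 10 mm deep (rim 34 mm above the table), 47 mm along x, 81 mm along y, square-edged; nest centres are 70 mm apart along x, 84 mm along y. Reachable only with the carriage out. Any unit fits any nest, either way round
- unit0: hand-held black plastic unit, a flat block 74 mm (its x) x 40 mm (its y) x 30 mm tall with a grey label and a metal button on top, 0.08 to 0.15 kg, lying on the table right of the tester. Two to four units are present (None: absent or held). Origin at the centre of its underside. In a nest its top stands 20 mm above the rim
- unit1: hand-held black plastic unit, a flat block 74 mm (its x) x 40 mm (its y) x 30 mm tall with a grey label and a metal button on top, 0.08 to 0.15 kg, lying on the table right of the tester. Two to four units are present (None: absent or held). Origin at the centre of its underside. In a nest its top stands 20 mm above the rim
- unit2: hand-held black plastic unit, a flat block 74 mm (its x) x 40 mm (its y) x 30 mm tall with a grey label and a metal button on top, 0.08 to 0.15 kg, lying on the table right of the tester. Two to four units are present (None: absent or held). Origin at the centre of its underside. In a nest its top stands 20 mm above the rim
- unit3: hand-held black plastic unit, a flat block 74 mm (its x) x 40 mm (its y) x 30 mm tall with a grey label and a metal button on top, 0.08 to 0.15 kg, lying on the table right of the tester. Two to four units are present (None: absent or held). Origin at the centre of its underside. In a nest its top stands 20 mm above the rim
- key: large switch key, upright in its wooden stand (fixed block 62 x 52 x 40 mm, slot floor 14 mm above the table): steel blade 24 mm wide (its x) x 8 mm thick (y), 42 mm long, pointing down; shoulder 34 x 12 mm from 42 to 50 mm; black bow 44 mm (x) x 13 mm (y) from 49 to 87 mm above the blade's end. Origin at the centre of the blade's lower end, z up. 0.06 kg. Fits either way round
- switchbox: grey key switch box 110 x 110 x 40 mm, fixed; origin at the centre of its underside; the steel key cylinder stands on its middle, 41 to 69 mm above the table, radius about 32 mm
- key_slot (a point): centre of the mouth of the key slot, on top of the cylinder, 69 mm above the table. Slot 27 mm (this frame's x) x 11 mm (its y), square-edged, 29 mm deep; the frame turns with the cylinder. A key fully home has its lower end 29 mm below this point
- keyswitch (a joint): turn of the key cylinder, rad: 0 = off (slot along the switch box's x), turns clockwise seen from above to 1.3 = on (end stop). 0.06 N m friction, stays where left; turned only by the key in its slot, which has about 0.12 rad of play
- tape: bystander: roll of clear tape, 84 mm across, 24 mm tall, lying flat among the units

How it is judged:
By the outcome, as a careful person would: the job done as asked, in the order asked, and still so for the second after the job is handed in, with the robot touching nothing.
Of unit0, unit1, unit2, unit3 only 2 to 4 are there at a start; the rules pass over those that are not, and their reading is None.
At some moment in a run one of unit0, unit1, unit2, unit3 may be knocked a few centimetres aside while the robot is not near it.
It also fails if it takes over 210 s, if anything falls off the work surface, if the arm or the gripper's body presses on something with over 40 N, if the wrist force passes 120 N, or if a joint passes its speed limit or range.

## Working session

There is one attempt and no reset: what is moved stays moved. The work goes in short steps, Python scripts to look and compute and a tool call to move; the robot and the scene stay as the last step left them, time stands still between calls to the robot, and variables do not carry over. Pictures are saved under pics/ and viewed, at most 14 in all, crops included, and the job is handed in when it is done.

Besides the shell and the picture viewer there is one more tool, called after ">>>" as name([rows], argument=value, ...), one row to a line, values as JSON. step_arm: Moves the arm, as the interface text tells. Its arguments: {"type":"object","properties":{"targets":{"type":"array","items":{"type":"array"}},"jaw":{"type":"number"},"grip_force":{"type":"number"}},"required":["targets"]}

```bash
mkdir -p pics; ls; cat > h.py <<'E'
import numpy as np, cv2
from rig import env, get_image, close_job
def rd(n):
    d=get_image(n); d['R']=cv2.Rodrigues(np.array(d['rvec'],float))[0]; d['t']=np.array(d['tvec'],float).ravel()
    d['K']=np.array(d['intrinsics'],float); d['D']=np.array(d['D'],float); return d
def ray(d,uv):
    p=cv2.undistortPoints(np.array(uv,float).reshape(-1,1,2),d['K'],d['D']).reshape(-1,2)
    v=np.c_[p,np.ones(len(p))]@d['R']; return -d['R'].T@d['t'],v
def plane(d,uv,z):
    c,v=ray(d,uv); return c+v*((z-c[2])/v[:,2])[:,None]
def cloud(d):
    h,w=d['z_map'].shape; u,v=np.meshgrid(np.arange(w),np.arange(h))
    c,r=ray(d,np.c_[u.ravel(),v.ravel()]); return (c+r*d['z_map'].reshape(-1,1)).reshape(h,w,3)
def save(d,name,box=None,s=1):
    im=d['img'][...,::-1]
    if box: im=im[box[1]:box[3],box[0]:box[2]]
    cv2.imwrite('pics/'+name,cv2.resize(im,None,fx=s,fy=s,interpolation=cv2.INTER_CUBIC))
def proj(d,P): return cv2.projectPoints(np.array(P,float).reshape(-1,3),np.array(d['rvec'],float),d['t'],d['K'],d['D'])[0].reshape(-1,2)
def st():
    o=env.observe(); print('t',round(o['time_s'],2),'p',np.round(o['position'],4),'F',np.round(o['ft_force'],1),'w',np.round(o['grip_width'],4),'gf',np.round(o['gripper_force'],1)); R=np.array(o['tool_rot']); print(np.round(R,3).tolist(),np.round(o['q'],1)); return np.array(o['position']),R
E
python3 - <<'E'
from h import *
st()
for n in('top','scene'):
    d=rd(n); save(d,n+'0.png',s=1.25); print(n,-d['R'].T@d['t'])
    np.savez(n+'0.npz',img=d['img'],pc=cloud(d))
E
```

```text
pics
t 0.0 p [0.1369 0.5324 0.2307] F [ 0.2  0.  -0.9] w 0.0857 gf 0.0
[[-0.968, 0.249, -0.001], [0.249, 0.968, -0.001], [0.0, -0.001, -1.0]] [ 63.2  21.8  74.4   0.   83.9 -12.3]
top [ 0.52119521 -0.02080594  1.11980782]
scene [ 1.43546676 -0.17394588  0.73234834]
```

View pics/top0.png

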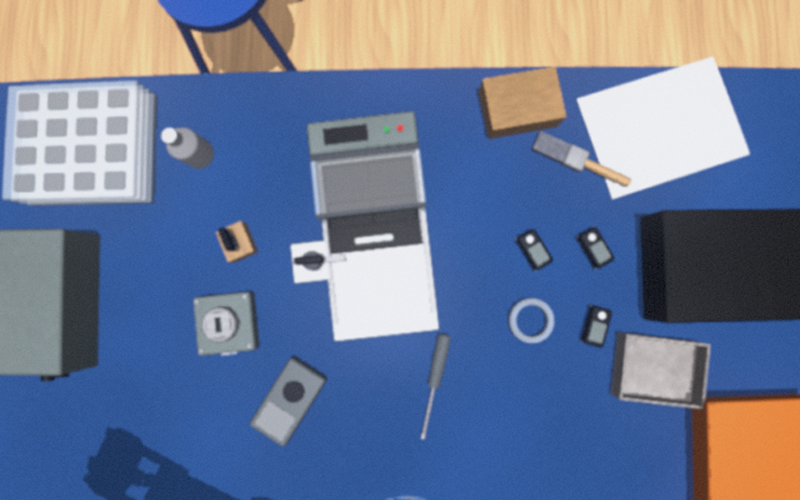

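View pics/scene0.png

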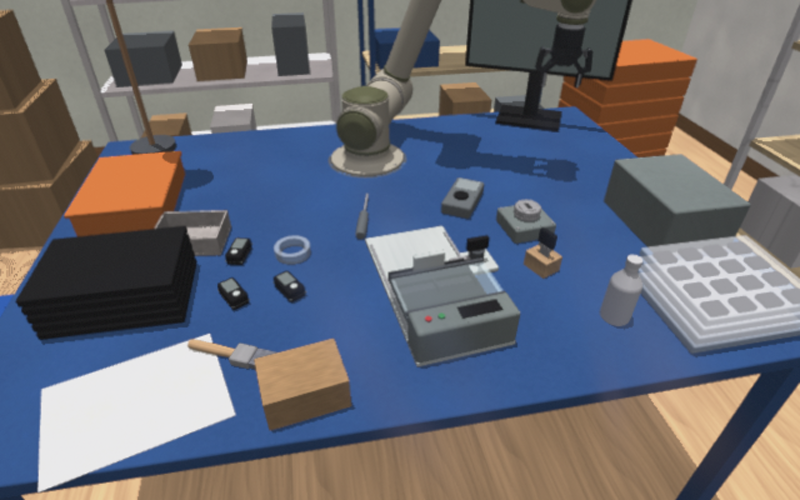

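```bash
python3 - <<'E'
from h import *
d=rd('top'); P=cloud(d); im=d['img'].astype(int); hsv=cv2.cvtColor(d['img'],cv2.COLOR_RGB2HSV)
def comps(mask,x0,x1,y0,y1,z,lab,amin=25):
    m=np.zeros(mask.shape,np.uint8); m[y0:y1,x0:x1]=mask[y0:y1,x0:x1]
    n,L,s,c=cv2.connectedComponentsWithStats(m)
    for i in range(1,n):
        if s[i,4]<amin: continue
        v,u=np.nonzero(L==i)
        cs,_=cv2.findContours((L==i).astype(np.uint8),0,2)
        Q=plane(d,np.c_[u,v],z); r=cv2.minAreaRect((Q[:,:2]*1000).astype(np.float32)); zz=P[v,u,2]
        print(lab,s[i],'px',c[i].round(1),'rect',np.round(r[0],1),np.round(r[1],1),round(r[2],1),'z',np.round(np.percentile(zz,[5,50,95]),3),'mean',Q[:,:2].mean(0).round(4))
Z=P[...,2]; V=hsv[...,2]; S=hsv[...,1]; H=hsv[...,0]
blue=(S>110)&(H>100)&(H<125)
comps(Z>0.060,235,350,160,220,0.076,'tall1')
comps((Z>0.079),235,350,80,140,0.085,'housing')
comps((S<60)&(V>150),270,335,183,202,0.076,'handle')
comps((S<40)&(V>170),225,360,180,280,0.012,'base')
comps((~blue)&(Z>0.015),400,500,170,285,0.030,'unit')
comps((~blue),400,500,170,285,0.024,'nb')
comps((Z>0.055),150,215,165,215,0.100,'key')
comps((Z>0.02)&(Z<0.052)&(S>60)&(H<30),150,215,165,215,0.040,'stand')
comps((Z>0.055),150,215,225,290,0.069,'cyl')
comps((Z>0.03)&(Z<.055),150,215,225,290,0.04,'box')
comps((V<70),165,185,248,270,0.069,'slot',4)
comps((V<70),225,275,195,220,0.077,'knob',10)
save(d,'crop1.png',(150,160,350,285),4)
E
```

```text
tall1 [252 160  89  16 904] px [289.1 165. ] rect [659.2  58.1] [199.8  34.3] 89.1 z [0.071 0.076 0.081] mean [0.6651 0.0734]
tall1 [284 187  31   8 173] px [299.1 190.5] rect [606.7  51.3] [13.  68.8] 5.9 z [0.069 0.075 0.078] mean [0.6068 0.0511]
tall1 [235 204  24   8 149] px [246.5 207.2] rect [570.8 170.3] [14.5 52.9] 4.4 z [0.069 0.076 0.08 ] mean [0.5709 0.1705]
housing [ 246   89   89   40 2383] px [289.8 107.4] rect [791.8  70.8] [ 72.9 197. ] 5.7 z [0.08  0.084 0.088] mean [0.7958 0.0702]
handle [284 187  31   9 177] px [298.9 190.8] rect [606.4  51.5] [13.  68.8] 5.9 z [0.061 0.075 0.078] mean [0.6063 0.0517]
handle [280 195  55   7 199] px [315.2 199.2] rect [589.7  33.6] [121.6  13.5] 89.2 z [0.009 0.012 0.015] mean [0.5867 0.015 ]
base [ 233  180  118   92 6513] px [299.9 230.1] rect [535.3  77.5] [221.2 263.8] 5.7 z [0.008 0.012 0.017] mean [0.5176 0.0548]
base [284 187  31   8 161] px [298.9 190.7] rect [611.7  56.1] [12.7 72.7] 5.5 z [0.068 0.075 0.078] mean [0.6116 0.0561]
unit [462 183  28  32 476] px [476.4 197.8] rect [ 587.5 -362.8] [70.4 40.1] 31.0 z [0.024 0.0
[... 1203 characters left out ...]
91.1] rect [607.9 311. ] [45.1 20.4] 22.5 z [0.063 0.097 0.102] mean [0.6074 0.3111]
stand [175 178  29  31 403] px [191.2 193.9] rect [607.9 314.4] [62.9 53.7] 22.4 z [0.026 0.039 0.042] mean [0.6056 0.3081]
cyl [161 245  31  29 635] px [175.4 259.4] rect [454.9 334.9] [63.3 68. ] 25.8 z [0.06  0.068 0.071] mean [0.4545 0.3353]
box [ 154  233   51   51 1513] px [180.9 258. ] rect [454.5 336.7] [110.8 111.8] 5.3 z [0.035 0.04  0.044] mean [0.4557 0.3321]
box [174 254   4  12  35] px [175.2 259.5] rect [452.3 344.9] [25.7  7.2] 0.2 z [0.039 0.047 0.054] mean [0.4523 0.3456]
knob [254 205   4   5  10] px [255.9 207. ] rect [571.4 149.1] [9.9 6. ] 13.9 z [0.07  0.077 0.078] mean [0.5709 0.1489]
```

View pics/crop1.png

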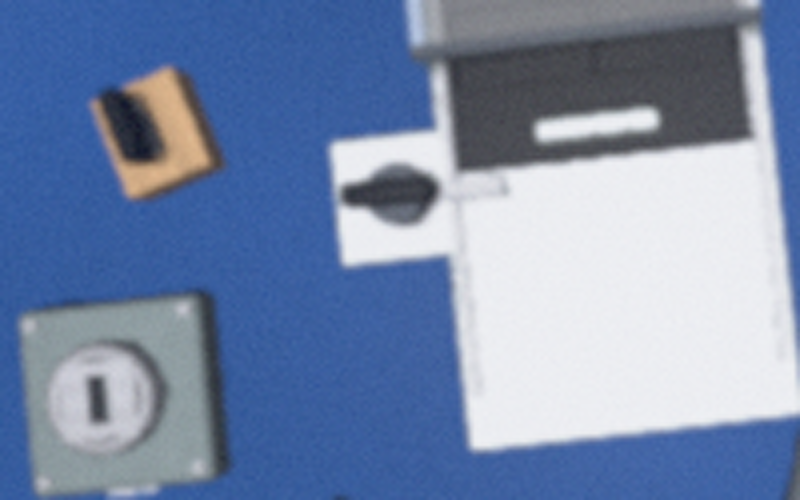

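```bash
cat >> h.py <<'E'
from scipy.spatial.transform import Rotation as Ro
def Rh(h): c,s=np.cos(np.radians(h)),np.sin(np.radians(h)); return np.array([[c,s,0],[s,-c,0],[0,0,-1.]])
def plan(wps,start=None):
    """wps: (x,y,z,heading of tool x). prints fractions & rows needed for each leg"""
    p,R=st() if start is None else (np.array(start[:3]),Rh(start[3]))
    for w in wps:
        q,T=np.array(w[:3]),Rh(w[3]); s=R.T@(q-p)/.3; r=np.degrees(Ro.from_matrix(R.T@T).as_rotvec())/45
        print(w,'->',np.round(s,3).tolist(),np.round(r,3).tolist(),'rows',round(max(np.linalg.norm(q-p)/.0417,np.linalg.norm(r)*45/7.16),1)); p,R=q,T
E
python3 - <<'E'
from h import *
plan([(.35,.40,.2,130),(.571,.1705,.16,95.75),(.571,.1705,.05,95.75)])
E
```

```text
t 0.15 p [0.1369 0.5325 0.2309] F [ 0.5 -0.6 -0.7] w 0.0855 gf 0.0
[[-0.968, 0.249, -0.001], [0.249, 0.968, -0.001], [0.0, -0.001, -1.0]] [ 63.2  21.8  74.4   0.   83.9 -12.3]
(0.35, 0.4, 0.2, 130) -> [-0.798, -0.251, 0.103] [-0.001, 0.0, 0.791] rows 6.1
(0.571, 0.1705, 0.16, 95.75) -> [-1.06, 0.073, 0.133] [0.0, 0.0, 0.761] rows 7.7
(0.571, 0.1705, 0.05, 95.75) -> [0.0, 0.0, 0.367] [0.0, 0.0, 0.0] rows 2.6
```

>>> step_arm([
  [[-0.8,-0.25,0.1],[0,0,0.79]],
  [[-0.8,-0.25,0.1],[0,0,0.79]],
  [[-0.8,-0.25,0.1],[0,0,0.79]],
  [[-0.8,-0.25,0.1],[0,0,0.79]],
  [[-0.8,-0.25,0.1],[0,0,0.79]],
  [[-0.8,-0.25,0.1],[0,0,0.79]],
  [[-0.8,-0.25,0.1],[0,0,0.79]],
  [[-0.8,-0.25,0.1],[0,0,0.79]],
], jaw=50)

```text
time_s: 0.82
position: [0.3524, 0.3989, 0.2007]
tool_rot: [[-0.64, 0.768, -0.001], [0.768, 0.64, -0.001], [0.0, -0.001, -1.0]]
ft_force: [0.3, 0.6, -0.2]
grip_width: 0.0501
gripper_force: 0.0
```

>>> step_arm([
  [[-1,0.07,0.13],[0,0,0.76]],
  [[-1,0.07,0.13],[0,0,0.76]],
  [[-1,0.07,0.13],[0,0,0.76]],
  [[-1,0.07,0.13],[0,0,0.76]],
  [[-1,0.07,0.13],[0,0,0.76]],
  [[-1,0.07,0.13],[0,0,0.76]],
  [[-1,0.07,0.13],[0,0,0.76]],
  [[-1,0.07,0.13],[0,0,0.76]],
  [[-1,0.07,0.13],[0,0,0.76]],
  [[-1,0.07,0.13],[0,0,0.76]],
])

```text
time_s: 1.65
position: [0.559, 0.1851, 0.1622]
tool_rot: [[-0.102, 0.995, -0.001], [0.995, 0.102, 0.0], [0.001, -0.001, -1.0]]
ft_force: [0.7, 0.5, -0.1]
grip_width: 0.0503
gripper_force: 0.0
```

```bash
python3 - <<'E'
from h import *
plan([(.571,.1705,.10,95.75),(.571,.1705,.05,95.75)])
E
```

```text
t 1.65 p [0.559  0.1851 0.1622] F [ 0.7  0.5 -0.1] w 0.0503 gf 0.0
[[-0.102, 0.995, -0.001], [0.995, 0.102, 0.0], [0.001, -0.001, -1.0]] [ 6.8 28.9 74.4  0.  76.8  0.9]
(0.571, 0.1705, 0.1, 95.75) -> [-0.053, 0.035, 0.207] [-0.001, -0.001, 0.002] rows 1.6
(0.571, 0.1705, 0.05, 95.75) -> [0.0, 0.0, 0.167] [0.0, 0.0, 0.0] rows 1.2
```

>>> step_arm([
  [[-0.053,0.035,0.05],[0,0,0]],
  [[-0.053,0.035,0.12],[0,0,0]],
  [[-0.053,0.035,0.2],[0,0,0]],
  [[-0.053,0.035,0.26],[0,0,0]],
  [[-0.053,0.035,0.32],[0,0,0]],
  [[-0.053,0.035,0.374],[0,0,0]],
  [[-0.053,0.035,0.374],[0,0,0]],
])

```text
time_s: 2.23
position: [0.569, 0.1713, 0.0478]
tool_rot: [[-0.104, 0.995, -0.005], [0.995, 0.104, -0.0], [0.0, -0.005, -1.0]]
ft_force: [-0.8, -0.2, -0.6]
grip_width: 0.0497
gripper_force: 0.0
```

>>> step_arm([
  [[0,0,0],[0,0,0]],
  [[0,0,0],[0,0,0]],
  [[0,0,0],[0,0,0]],
  [[0,0,0],[0,0,0]],
  [[0,0,0],[0,0,0]],
], jaw=0, grip_force=30)

```text
time_s: 2.65
position: [0.5718, 0.1699, 0.0517]
tool_rot: [[-0.102, 0.995, 0.001], [0.995, 0.102, 0.001], [0.001, 0.001, -1.0]]
ft_force: [-4.1, 2.0, 6.1]
grip_width: 0.0137
gripper_force: 32.2
```

>>> step_arm([
  [[0,0,0],[0,0,0.09]],
  [[0,0,0],[0,0,0.18]],
  [[0,0,0],[0,0,0.27]],
  [[0,0,0],[0,0,0.36]],
  [[0,0,0],[0,0,0.45]],
  [[0,0,0],[0,0,0.54]],
  [[0,0,0],[0,0,0.63]],
  [[0,0,0],[0,0,0.72]],
  [[0,0,0],[0,0,0.81]],
  [[0,0,0],[0,0,0.83]],
])

```text
time_s: 3.48
position: [0.5711, 0.17, 0.0517]
tool_rot: [[0.526, 0.851, -0.0], [0.851, -0.526, 0.001], [0.001, -0.001, -1.0]]
ft_force: [-7.4, 2.8, 8.0]
grip_width: 0.0135
gripper_force: 32.5
```

>>> step_arm([
  [[0,0,0],[0,0,0.09]],
  [[0,0,0],[0,0,0.18]],
  [[0,0,0],[0,0,0.27]],
  [[0,0,0],[0,0,0.36]],
  [[0,0,0],[0,0,0.45]],
  [[0,0,0],[0,0,0.54]],
  [[0,0,0],[0,0,0.63]],
  [[0,0,0],[0,0,0.72]],
  [[0,0,0],[0,0,0.78]],
  [[0,0,0],[0,0,0.8]],
])

```text
time_s: 4.32
position: [0.5706, 0.1705, 0.0517]
tool_rot: [[0.925, 0.38, -0.001], [0.38, -0.925, 0.002], [-0.0, -0.002, -1.0]]
ft_force: [-8.7, 6.1, 10.2]
grip_width: 0.0134
gripper_force: 32.6
```

```bash
python3 - <<'E'
from h import *
st(); d=rd('top'); P=cloud(d); save(d,'t2.png',(150,80,350,285),3)
E
```

```text
t 4.32 p [0.5706 0.1705 0.0517] F [-8.7  6.1 10.2] w 0.0134 gf 32.6
[[0.925, 0.38, -0.001], [0.38, -0.925, 0.002], [-0.0, -0.002, -1.0]] [ 5.2 36.5 80.8  0.1 62.7 72.8]
```

View pics/t2.png

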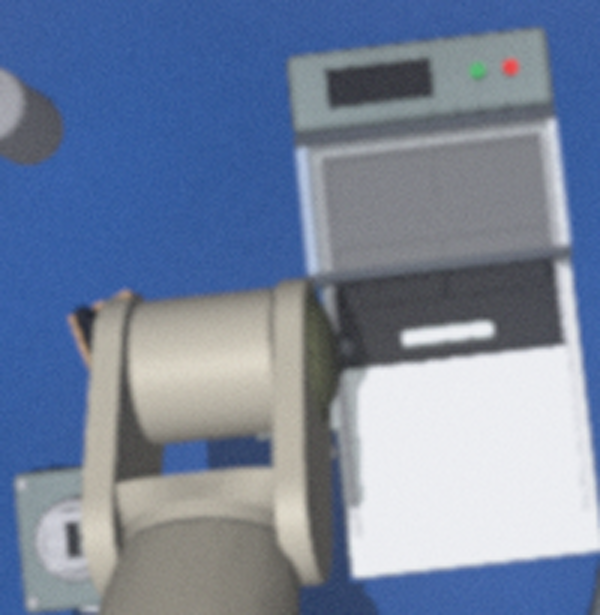

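```bash
python3 - <<'E'
from h import *
plan([(.571,.1703,.15,22.3),(.60,.10,.15,60),(.6055,.0512,.15,95.75),(.6055,.0512,.047,95.75),(.4473,.0352,.047,95.75)])
E
```

```text
t 4.37 p [0.5706 0.1705 0.0517] F [-8.5  4.7  8.9] w 0.0134 gf 32.7
[[0.925, 0.381, -0.001], [0.381, -0.925, 0.002], [-0.0, -0.002, -1.0]] [ 5.2 36.5 80.8  0.1 62.7 72.8]
(0.571, 0.1703, 0.15, 22.3) -> [0.001, 0.001, -0.328] [-0.003, 0.001, 0.002] rows 2.4
(0.6, 0.1, 0.15, 60) -> [0.001, 0.253, 0.0] [0.0, 0.0, -0.838] rows 5.3
(0.6055, 0.0512, 0.15, 95.75) -> [-0.132, 0.097, 0.0] [0.0, 0.0, -0.794] rows 5.0
(0.6055, 0.0512, 0.047, 95.75) -> [0.0, 0.0, 0.343] [0.0, 0.0, 0.0] rows 2.5
(0.4473, 0.0352, 0.047, 95.75) -> [-0.0, -0.53, 0.0] [0.0, 0.0, 0.0] rows 3.8
```

>>> step_arm([
  [[0,0,0],[0,0,0]],
  [[0,0,0],[0,0,0]],
  [[0,0,0],[0,0,0]],
  [[0,0,-0.1],[0,0,0]],
  [[0,0,-0.22],[0,0,0]],
  [[0,0,-0.328],[0,0,0]],
  [[0,0,-0.328],[0,0,0]],
], jaw=28)

```text
time_s: 4.95
position: [0.5746, 0.1694, 0.1553]
tool_rot: [[0.924, 0.382, 0.012], [0.382, -0.924, 0.001], [0.011, 0.004, -1.0]]
ft_force: [1.3, 1.1, 0.6]
grip_width: 0.0287
gripper_force: 0.0
```

>>> step_arm([
  [[0,0.253,0],[0,0,-0.838]],
  [[0,0.253,0],[0,0,-0.838]],
  [[0,0.253,0],[0,0,-0.838]],
  [[0,0.253,0],[0,0,-0.838]],
  [[0,0.253,0],[0,0,-0.838]],
  [[0,0.253,0],[0,0,-0.838]],
  [[0,0.253,0],[0,0,-0.838]],
])

```text
time_s: 5.53
position: [0.601, 0.0988, 0.1484]
tool_rot: [[0.496, 0.868, 0.0], [0.868, -0.496, -0.0], [0.0, 0.0, -1.0]]
ft_force: [1.1, -0.5, -1.0]
grip_width: 0.028
gripper_force: 0.0
```

>>> step_arm([
  [[-0.132,0.097,0],[0,0,-0.794]],
  [[-0.132,0.097,0],[0,0,-0.794]],
  [[-0.132,0.097,0],[0,0,-0.794]],
  [[-0.132,0.097,0],[0,0,-0.794]],
  [[-0.132,0.097,0],[0,0,-0.794]],
  [[-0.132,0.097,0],[0,0,-0.794]],
  [[-0.132,0.097,0],[0,0,-0.794]],
  [[-0.132,0.097,0],[0,0,-0.794]],
])

```text
time_s: 6.2
position: [0.6064, 0.0503, 0.1485]
tool_rot: [[-0.099, 0.995, 0.0], [0.995, 0.099, -0.0], [-0.0, 0.0, -1.0]]
ft_force: [-0.3, -0.5, -0.1]
grip_width: 0.0276
gripper_force: 0.0
```

```bash
python3 - <<'E'
from h import *
plan([(.6055,.0512,.047,95.75)])
d=rd('top'); save(d,'t3.png',(220,80,400,285),3)
E
```

```text
t 6.2 p [0.6064 0.0503 0.1485] F [-0.3 -0.5 -0.1] w 0.0276 gf 0.0
[[-0.099, 0.995, 0.0], [0.995, 0.099, -0.0], [-0.0, 0.0, -1.0]] [ -6.4  31.4  72.1  -0.   76.4 -12.1]
(0.6055, 0.0512, 0.047, 95.75) -> [0.003, -0.003, 0.338] [0.0, 0.0, -0.002] rows 2.4
```

>>> step_arm([
  [[0.003,-0.003,0.06],[0,0,0]],
  [[0.003,-0.003,0.12],[0,0,0]],
  [[0.003,-0.003,0.18],[0,0,0]],
  [[0.003,-0.003,0.24],[0,0,0]],
  [[0.003,-0.003,0.3],[0,0,0]],
  [[0.003,-0.003,0.335],[0,0,0]],
  [[0.003,-0.003,0.335],[0,0,0]],
])

```text
time_s: 6.83
position: [0.6044, 0.0512, 0.0459]
tool_rot: [[-0.101, 0.995, -0.004], [0.995, 0.101, 0.0], [0.001, -0.004, -1.0]]
ft_force: [-0.8, 0.1, -0.7]
grip_width: 0.0281
gripper_force: 0.0
```

>>> step_arm([
  [[0,0,0],[0,0,0]],
  [[0,0,0],[0,0,0]],
  [[0,0,0],[0,0,0]],
  [[0,0,0],[0,0,0]],
], jaw=0, grip_force=40)

```text
time_s: 7.17
position: [0.606, 0.051, 0.0488]
tool_rot: [[-0.103, 0.995, 0.002], [0.995, 0.103, -0.0], [-0.0, 0.002, -1.0]]
ft_force: [2.9, 1.2, -2.2]
grip_width: 0.0113
gripper_force: 41.3
```

>>> step_arm([
  [[0,-0.06,0],[0,0,0]],
  [[0,-0.12,0],[0,0,0]],
  [[0,-0.18,0],[0,0,0]],
  [[0,-0.24,0],[0,0,0]],
  [[0,-0.3,0],[0,0,0]],
  [[0,-0.36,0],[0,0,0]],
  [[0,-0.42,0],[0,0,0]],
  [[0,-0.47,0],[0,0,0]],
  [[0,-0.51,0],[0,0,0]],
  [[0,-0.525,0],[0,0,0]],
])

```text
time_s: 8.0
position: [0.4535, 0.0354, 0.0492]
tool_rot: [[-0.1, 0.995, 0.015], [0.995, 0.1, 0.001], [-0.0, 0.015, -1.0]]
ft_force: [38.6, 20.2, -33.4]
grip_width: 0.0111
gripper_force: 42.6
```

>>> step_arm([
  [[0,0,0],[0,0,0]],
  [[0,0,0],[0,0,0]],
])

```text
time_s: 8.17
position: [0.4536, 0.0355, 0.0491]
tool_rot: [[-0.101, 0.995, 0.012], [0.995, 0.101, 0.001], [0.0, 0.012, -1.0]]
ft_force: [21.3, 12.1, -14.4]
grip_width: 0.0111
gripper_force: 43.2
```

>>> step_arm([
  [[0,0.012,0],[0,0,0]],
  [[0,0.012,0],[0,0,0]],
  [[0,0.012,0],[0,0,0]],
  [[0,0.012,-0.1],[0,0,0]],
  [[0,0.012,-0.22],[0,0,0]],
  [[0,0.012,-0.34],[0,0,0]],
  [[0,0.012,-0.34],[0,0,0]],
], jaw=28)

```text
time_s: 8.75
position: [0.4544, 0.0347, 0.1559]
tool_rot: [[-0.103, 0.995, 0.01], [0.995, 0.103, -0.002], [-0.003, 0.01, -1.0]]
ft_force: [0.3, -0.4, 0.6]
grip_width: 0.028
gripper_force: 0.0
```

>>> step_arm([
  [[-0.6,0,-0.1],[0,0,0.5]],
  [[-0.6,0,-0.1],[0,0,0.5]],
  [[-0.6,0,-0.1],[0,0,0.5]],
  [[-0.6,0,-0.1],[0,0,0.5]],
  [[-0.6,0,-0.1],[0,0,0.5]],
  [[-0.6,0,-0.1],[0,0,0.5]],
  [[-0.6,0,-0.1],[0,0,0.5]],
], jaw=60)

```text
time_s: 9.33
position: [0.4703, -0.1441, 0.1798]
tool_rot: [[0.287, 0.958, -0.001], [0.958, -0.287, 0.001], [0.0, -0.001, -1.0]]
ft_force: [-0.3, 0.0, -0.2]
grip_width: 0.06
gripper_force: 0.0
```

```bash
python3 - <<'E'
from h import *
st(); d=rd('top'); P=cloud(d); save(d,'t4.png',(220,110,520,300),2.6)
Z=P[...,2]; box=(slice(165,290),slice(225,360))
for nm,lo,hi,zp in(('floor',.018,.0285,.024),('rim',.030,.038,.034),('handle',.06,.08,.076)):
    m=np.zeros(Z.shape,np.uint8); m[box]=((Z>lo)&(Z<hi))[box]
    m=cv2.morphologyEx(m,cv2.MORPH_OPEN,np.ones((3,3),np.uint8))
    n,L,s,c=cv2.connectedComponentsWithStats(m)
    for i in range(1,n):
        if s[i,4]<80: continue
        v,u=np.nonzero(L==i); Q=plane(d,np.c_[u,v],zp); r=cv2.minAreaRect((Q[:,:2]*1000).astype(np.float32)); print(nm,s[i],np.round(r[0],1),np.round(r[1],1),round(r[2],1),Q[:,:2].mean(0).round(4))
E
```

```text
t 9.33 p [ 0.4703 -0.1441  0.1798] F [-0.3  0.  -0.2] w 0.06 gf 0.0
[[0.287, 0.958, -0.001], [0.958, -0.287, 0.001], [0.0, -0.001, -1.0]] [-30.9  18.8  88.3   0.   73.  -14.2]
floor [303 191  35  22 655] [583.2   6.7] [46.7 81.3] 5.5 [0.5836 0.0057]
floor [267 195  35  23 669] [574.8  90.5] [46.8 80.3] 5.6 [0.575  0.0903]
floor [306 221  35  23 673] [ 5.132e+02 -5.000e-01] [47.2 81. ] 5.9 [5.131e-01 1.000e-04]
floor [270 225  36  23 681] [504.6  83.9] [47.  81.3] 5.6 [0.5044 0.0837]
floor [347 268  13  22 172] [403.1 -67.8] [22.7 53.7] 75.0 [ 0.4046 -0.0675]
rim [266 208  76  20 692] [543.9  44.4] [ 27.1 175.9] 7.4 [0.5439 0.0443]
rim [ 269  240   76   28 1122] [461.8  37.9] [ 47.7 173.6] 5.8 [0.4645 0.0377]
handle [253 165  33   7 160] [659.  119.1] [72.9 13.7] 89.1 [0.6613 0.1227]
handle [241 197  13  22 145] [571.3 170. ] [51.8 15.5] 21.7 [0.5714 0.1701]
handle [292 255  30   8 165] [453.6  36.1] [12.5 66.2] 5.6 [0.4536 0.0354]
```

View pics/t4.png

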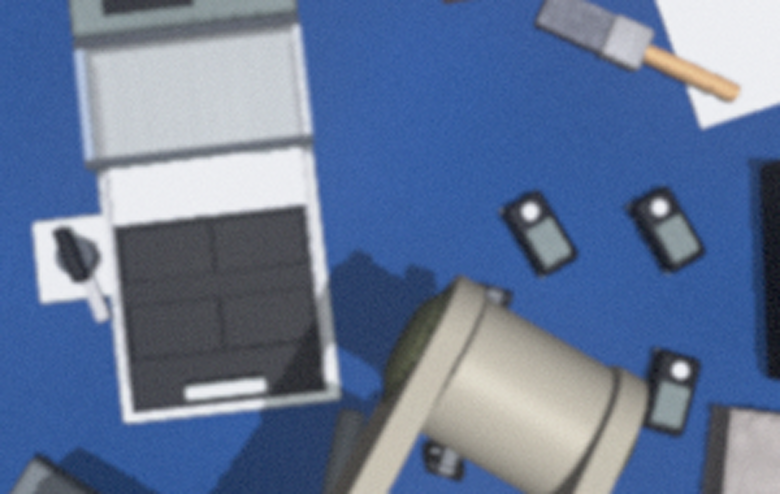

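```bash
python3 - <<'E'
from h import *
A=(.587,-.2458)
plan([(*A,.10,31.5),(*A,.012,31.5)])
print('carry')
plan([(*A,.11,31.5),(.587,-.10,.12,64),(.5832,.0067,.10,95.7),(.5832,.0067,.037,95.7),(.5832,.0067,.12,95.7)],start=(*A,.012,31.5))
E
```

```text
t 9.38 p [ 0.4702 -0.1432  0.1797] F [-1.2  0.8 -0.1] w 0.0598 gf 0.0
[[0.286, 0.958, -0.001], [0.958, -0.286, 0.001], [0.0, -0.001, -1.0]] [-30.8  18.7  88.3   0.   73.  -14.2]
(0.587, -0.2458, 0.1, 31.5) -> [-0.217, 0.471, 0.265] [-0.002, 0.0, 0.931] rows 5.9
(0.587, -0.2458, 0.012, 31.5) -> [0.0, 0.0, 0.293] [0.0, 0.0, 0.0] rows 2.1
carry
(0.587, -0.2458, 0.11, 31.5) -> [0.0, 0.0, -0.327] [0.0, 0.0, 0.0] rows 2.4
(0.587, -0.1, 0.12, 64) -> [0.254, -0.414, -0.033] [0.0, 0.0, -0.722] rows 4.5
(0.5832, 0.0067, 0.1, 95.7) -> [0.314, -0.167, 0.067] [0.0, 0.0, -0.704] rows 4.4
(0.5832, 0.0067, 0.037, 95.7) -> [0.0, 0.0, 0.21] [0.0, 0.0, 0.0] rows 1.5
(0.5832, 0.0067, 0.12, 95.7) -> [0.0, 0.0, -0.277] [0.0, 0.0, 0.0] rows 2.0
```

>>> step_arm([
  [[-0.217,0.471,0.1],[0,0,0.931]],
  [[-0.217,0.471,0.1],[0,0,0.931]],
  [[-0.217,0.471,0.1],[0,0,0.931]],
  [[-0.217,0.471,0.2],[0,0,0.931]],
  [[-0.217,0.471,0.265],[0,0,0.931]],
  [[-0.217,0.471,0.265],[0,0,0.931]],
  [[-0.217,0.471,0.265],[0,0,0.931]],
  [[-0.217,0.471,0.265],[0,0,0.931]],
  [[-0.217,0.471,0.265],[0,0,0.931]],
  [[-0.217,0.471,0.265],[0,0,0.931]],
])

```text
time_s: 10.22
position: [0.588, -0.246, 0.1017]
tool_rot: [[0.851, 0.525, 0.001], [0.525, -0.851, -0.001], [0.001, 0.002, -1.0]]
ft_force: [0.2, -0.2, -0.6]
grip_width: 0.0601
gripper_force: 0.0
```

>>> step_arm([
  [[0,0,0.08],[0,0,0]],
  [[0,0,0.16],[0,0,0]],
  [[0,0,0.22],[0,0,0]],
  [[0,0,0.27],[0,0,0]],
  [[0,0,0.293],[0,0,0]],
  [[0,0,0.293],[0,0,0]],
  [[0,0,0.293],[0,0,0]],
])

```text
time_s: 10.8
position: [0.5881, -0.2466, 0.0136]
tool_rot: [[0.852, 0.523, 0.001], [0.523, -0.852, -0.001], [0.001, 0.001, -1.0]]
ft_force: [0.3, -0.9, 0.8]
grip_width: 0.0601
gripper_force: 0.0
```

>>> step_arm([
  [[0,0,0],[0,0,0]],
  [[0,0,0],[0,0,0]],
  [[0,0,0],[0,0,0]],
  [[0,0,0],[0,0,0]],
  [[0,0,0],[0,0,0]],
], jaw=0, grip_force=40)

```text
time_s: 11.22
position: [0.5885, -0.247, 0.0143]
tool_rot: [[0.852, 0.523, 0.003], [0.523, -0.852, -0.002], [0.001, 0.003, -1.0]]
ft_force: [0.5, 0.2, 5.5]
grip_width: 0.0394
gripper_force: 42.2
```

>>> step_arm([
  [[0,0,-0.05],[0,0,0]],
  [[0,0,-0.12],[0,0,0]],
  [[0,0,-0.2],[0,0,0]],
  [[0,0,-0.327],[0,0,0]],
  [[0,0,-0.327],[0,0,0]],
  [[0,0,-0.327],[0,0,0]],
])

```text
time_s: 11.72
position: [0.5885, -0.247, 0.1132]
tool_rot: [[0.852, 0.523, 0.004], [0.523, -0.852, -0.003], [0.002, 0.004, -1.0]]
ft_force: [-0.2, -0.8, -2.3]
grip_width: 0.039
gripper_force: 41.3
```

>>> step_arm([
  [[0.254,-0.414,-0.033],[0,0,-0.722]],
  [[0.254,-0.414,-0.033],[0,0,-0.722]],
  [[0.254,-0.414,-0.033],[0,0,-0.722]],
  [[0.254,-0.414,-0.033],[0,0,-0.722]],
  [[0.254,-0.414,-0.033],[0,0,-0.722]],
  [[0.254,-0.414,-0.033],[0,0,-0.722]],
  [[0.254,-0.414,-0.033],[0,0,-0.722]],
])

```text
time_s: 12.3
position: [0.5874, -0.1008, 0.1198]
tool_rot: [[0.44, 0.898, -0.002], [0.898, -0.44, 0.0], [-0.0, -0.002, -1.0]]
ft_force: [-0.2, 1.0, -1.5]
grip_width: 0.039
gripper_force: 41.3
```

>>> step_arm([
  [[0.314,-0.167,0.067],[0,0,-0.704]],
  [[0.314,-0.167,0.067],[0,0,-0.704]],
  [[0.314,-0.167,0.067],[0,0,-0.704]],
  [[0.314,-0.167,0.067],[0,0,-0.704]],
  [[0.314,-0.167,0.067],[0,0,-0.704]],
  [[0.314,-0.167,0.067],[0,0,-0.704]],
  [[0.314,-0.167,0.067],[0,0,-0.704]],
  [[0.314,-0.167,0.067],[0,0,-0.704]],
  [[0.314,-0.167,0.067],[0,0,-0.704]],
])

```text
time_s: 13.05
position: [0.584, 0.0051, 0.1004]
tool_rot: [[-0.096, 0.995, -0.0], [0.995, 0.096, 0.0], [0.0, -0.0, -1.0]]
ft_force: [-0.2, -0.3, -0.5]
grip_width: 0.0393
gripper_force: 41.3
```

```bash
python3 - <<'E'
from h import *
plan([(.5832,.0067,.039,95.7)])
E
```

```text
t 13.05 p [0.584  0.0051 0.1004] F [-0.2 -0.3 -0.5] w 0.0393 gf 41.3
[[-0.096, 0.995, -0.0], [0.995, 0.096, 0.0], [0.0, -0.0, -1.0]] [-11.1  32.1  79.9   0.   68.  -16.6]
(0.5832, 0.0067, 0.039, 95.7) -> [0.005, -0.002, 0.205] [-0.0, -0.0, -0.004] rows 1.5
```

>>> step_arm([
  [[0.005,-0.002,0.06],[0,0,0]],
  [[0.005,-0.002,0.11],[0,0,0]],
  [[0.005,-0.002,0.15],[0,0,0]],
  [[0.005,-0.002,0.18],[0,0,0]],
  [[0.005,-0.002,0.203],[0,0,0]],
  [[0.005,-0.002,0.203],[0,0,0]],
  [[0.005,-0.002,0.203],[0,0,0]],
])

```text
time_s: 13.63
position: [0.5835, 0.0071, 0.0398]
tool_rot: [[-0.099, 0.995, 0.0], [0.995, 0.099, -0.0], [-0.0, 0.0, -1.0]]
ft_force: [-0.5, 0.1, -2.3]
grip_width: 0.0392
gripper_force: 41.3
```

>>> step_arm([
  [[0,0,0],[0,0,0]],
  [[0,0,0],[0,0,0]],
  [[0,0,0],[0,0,0]],
  [[0,0,-0.05],[0,0,0]],
  [[0,0,-0.15],[0,0,0]],
  [[0,0,-0.27],[0,0,0]],
  [[0,0,-0.27],[0,0,0]],
], jaw=50)

```text
time_s: 14.22
position: [0.586, 0.0068, 0.1273]
tool_rot: [[-0.099, 0.995, 0.011], [0.995, 0.099, -0.002], [-0.003, 0.011, -1.0]]
ft_force: [0.9, -0.6, 0.4]
grip_width: 0.0497
gripper_force: 0.0
```

```bash
python3 - <<'E'
from h import *
B=(.5875,-.3628)
plan([(.587,-.17,.13,64),(*B,.10,31),(*B,.012,31)])
plan([(*B,.11,31),(.587,-.17,.13,64),(.58,.06,.13,95.7),(.5748,.0905,.1,95.7)],start=(*B,.012,31))
E
```

```text
t 14.22 p [0.586  0.0068 0.1273] F [ 0.9 -0.6  0.4] w 0.0497 gf 0.0
[[-0.099, 0.995, 0.011], [0.995, 0.099, -0.002], [-0.003, 0.011, -1.0]] [-10.9  30.3  78.2   0.   70.9 -16.6]
(0.587, -0.17, 0.13, 64) -> [-0.587, -0.055, -0.008] [0.015, 0.0, 0.704] rows 4.4
(0.5875, -0.3628, 0.1, 31) -> [-0.577, 0.283, 0.1] [0.0, 0.0, 0.733] rows 4.7
(0.5875, -0.3628, 0.012, 31) -> [0.0, 0.0, 0.293] [0.0, 0.0, 0.0] rows 2.1
(0.5875, -0.3628, 0.11, 31) -> [0.0, 0.0, -0.327] [0.0, 0.0, 0.0] rows 2.4
(0.587, -0.17, 0.13, 64) -> [0.33, -0.552, -0.067] [0.0, 0.0, -0.733] rows 4.6
(0.58, 0.06, 0.13, 95.7) -> [0.679, -0.357, 0.0] [0.0, 0.0, -0.704] rows 5.5
(0.5748, 0.0905, 0.1, 95.7) -> [0.103, -0.007, 0.1] [0.0, 0.0, 0.0] rows 1.0
```

>>> step_arm([
  [[-0.587,-0.047,-0.03],[0,0,0.704]],
  [[-0.587,-0.047,-0.03],[0,0,0.704]],
  [[-0.587,-0.047,-0.03],[0,0,0.704]],
  [[-0.587,-0.047,-0.03],[0,0,0.704]],
  [[-0.587,-0.047,-0.03],[0,0,0.704]],
  [[-0.587,-0.047,-0.03],[0,0,0.704]],
  [[-0.587,-0.047,-0.03],[0,0,0.704]],
  [[-0.587,-0.047,-0.03],[0,0,0.704]],
], jaw=60)

```text
time_s: 14.88
position: [0.5866, -0.1683, 0.1296]
tool_rot: [[0.436, 0.9, -0.0], [0.9, -0.436, 0.0], [0.0, -0.0, -1.0]]
ft_force: [0.8, -0.1, -0.2]
grip_width: 0.0599
gripper_force: 0.0
```

>>> step_arm([
  [[-0.577,0.283,0.1],[0,0,0.733]],
  [[-0.577,0.283,0.1],[0,0,0.733]],
  [[-0.577,0.283,0.1],[0,0,0.733]],
  [[-0.577,0.283,0.1],[0,0,0.733]],
  [[-0.577,0.283,0.1],[0,0,0.733]],
  [[-0.577,0.283,0.1],[0,0,0.733]],
  [[-0.577,0.283,0.1],[0,0,0.733]],
  [[-0.577,0.283,0.1],[0,0,0.733]],
  [[-0.577,0.283,0.1],[0,0,0.733]],
])

```text
time_s: 15.63
position: [0.5878, -0.3602, 0.1001]
tool_rot: [[0.855, 0.518, 0.0], [0.518, -0.855, 0.0], [0.0, 0.0, -1.0]]
ft_force: [-0.2, 0.9, -0.1]
grip_width: 0.0596
gripper_force: 0.0
```

```bash
python3 - <<'E'
from h import *
plan([(.5875,-.3628,.012,31)])
d=rd('scene'); save(d,'s5.png',(120,120,480,320),2.2)
E
```

```text
t 15.63 p [ 0.5878 -0.3602  0.1001] F [-0.2  0.9 -0.1] w 0.0596 gf 0.0
[[0.855, 0.518, 0.0], [0.518, -0.855, 0.0], [0.0, 0.0, -1.0]] [-41.3  41.7  60.2   0.   78.   17.5]
(0.5875, -0.3628, 0.012, 31) -> [-0.006, 0.007, 0.294] [0.0, -0.0, 0.005] rows 2.1
```

View pics/s5.png

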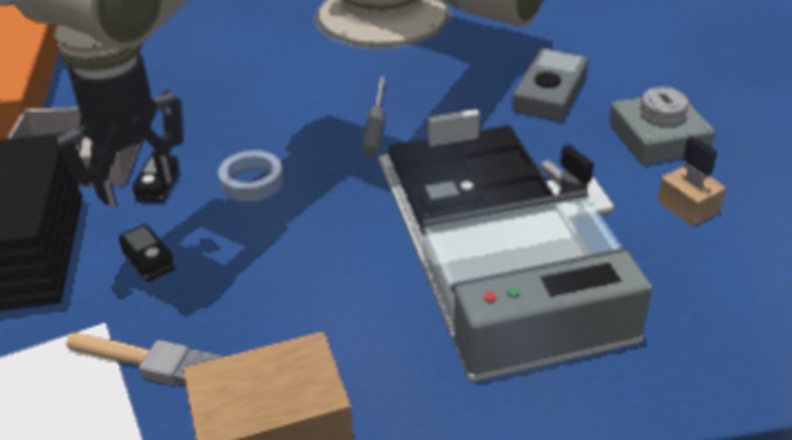

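>>> step_arm([
  [[-0.006,0.007,0.08],[0,0,0]],
  [[-0.006,0.007,0.16],[0,0,0]],
  [[-0.006,0.007,0.22],[0,0,0]],
  [[-0.006,0.007,0.265],[0,0,0]],
  [[-0.006,0.007,0.287],[0,0,0]],
  [[-0.006,0.007,0.287],[0,0,0]],
  [[-0.006,0.007,0.287],[0,0,0]],
])

```text
time_s: 16.27
position: [0.5871, -0.3645, 0.0143]
tool_rot: [[0.856, 0.516, 0.001], [0.516, -0.856, -0.001], [0.0, 0.001, -1.0]]
ft_force: [-0.5, 0.7, 0.6]
grip_width: 0.0597
gripper_force: 0.0
```

>>> step_arm([
  [[0,0,0],[0,0,0]],
  [[0,0,0],[0,0,0]],
  [[0,0,0],[0,0,0]],
  [[0,0,0],[0,0,0]],
  [[0,0,0],[0,0,0]],
], jaw=0, grip_force=40)

```text
time_s: 16.68
position: [0.5874, -0.3654, 0.0153]
tool_rot: [[0.857, 0.516, 0.003], [0.516, -0.857, -0.002], [0.001, 0.003, -1.0]]
ft_force: [1.1, 1.0, 5.9]
grip_width: 0.0385
gripper_force: 42.6
```

>>> step_arm([
  [[0,0,-0.05],[0,0,0]],
  [[0,0,-0.12],[0,0,0]],
  [[0,0,-0.2],[0,0,0]],
  [[0,0,-0.327],[0,0,0]],
  [[0,0,-0.327],[0,0,0]],
  [[0,0,-0.327],[0,0,0]],
])

```text
time_s: 17.18
position: [0.5873, -0.3655, 0.1142]
tool_rot: [[0.857, 0.515, 0.004], [0.515, -0.857, -0.003], [0.001, 0.005, -1.0]]
ft_force: [-0.3, 0.2, -2.0]
grip_width: 0.0393
gripper_force: 41.7
```

>>> step_arm([
  [[0.33,-0.552,-0.067],[0,0,-0.733]],
  [[0.33,-0.552,-0.067],[0,0,-0.733]],
  [[0.33,-0.552,-0.067],[0,0,-0.733]],
  [[0.33,-0.552,-0.067],[0,0,-0.733]],
  [[0.33,-0.552,-0.067],[0,0,-0.733]],
  [[0.33,-0.552,-0.067],[0,0,-0.733]],
  [[0.33,-0.552,-0.067],[0,0,-0.733]],
  [[0.33,-0.552,-0.067],[0,0,-0.733]],
])

```text
time_s: 17.85
position: [0.5859, -0.1724, 0.1308]
tool_rot: [[0.439, 0.898, -0.001], [0.898, -0.439, 0.0], [-0.0, -0.001, -1.0]]
ft_force: [-0.2, -0.1, -0.8]
grip_width: 0.0388
gripper_force: 41.7
```

>>> step_arm([
  [[0.679,-0.357,0],[0,0,-0.704]],
  [[0.679,-0.357,0],[0,0,-0.704]],
  [[0.679,-0.357,0],[0,0,-0.704]],
  [[0.679,-0.357,0],[0,0,-0.704]],
  [[0.679,-0.357,0],[0,0,-0.704]],
  [[0.679,-0.357,0],[0,0,-0.704]],
  [[0.679,-0.357,0],[0,0,-0.704]],
  [[0.679,-0.357,0],[0,0,-0.704]],
  [[0.679,-0.357,0],[0,0,-0.704]],
  [[0.679,-0.357,0],[0,0,-0.704]],
])

```text
time_s: 18.68
position: [0.5794, 0.0563, 0.1314]
tool_rot: [[-0.097, 0.995, -0.0], [0.995, 0.097, -0.0], [-0.0, -0.0, -1.0]]
ft_force: [-0.4, -0.2, -1.6]
grip_width: 0.0394
gripper_force: 41.7
```

```bash
python3 - <<'E'
from h import *
plan([(.5748,.0905,.1,95.7),(.5748,.0905,.039,95.7)])
E
```

```text
t 18.68 p [0.5794 0.0563 0.1314] F [-0.4 -0.2 -1.6] w 0.0394 gf 41.7
[[-0.097, 0.995, -0.0], [0.995, 0.097, -0.0], [-0.0, -0.0, -1.0]] [ -6.1  30.   78.   -0.   72.  -11.6]
(0.5748, 0.0905, 0.1, 95.7) -> [0.115, -0.004, 0.105] [-0.001, 0.0, -0.004] rows 1.1
(0.5748, 0.0905, 0.039, 95.7) -> [0.0, 0.0, 0.203] [0.0, 0.0, 0.0] rows 1.5
```

>>> step_arm([
  [[0.113,-0.004,0.05],[0,0,0]],
  [[0.113,-0.004,0.105],[0,0,0]],
  [[0.113,-0.004,0.16],[0,0,0]],
  [[0.113,-0.004,0.21],[0,0,0]],
  [[0.113,-0.004,0.25],[0,0,0]],
  [[0.113,-0.004,0.285],[0,0,0]],
  [[0.113,-0.004,0.306],[0,0,0]],
  [[0.113,-0.004,0.306],[0,0,0]],
  [[0.113,-0.004,0.306],[0,0,0]],
])

```text
time_s: 19.43
position: [0.575, 0.0909, 0.0401]
tool_rot: [[-0.098, 0.995, 0.001], [0.995, 0.098, -0.0], [-0.0, 0.001, -1.0]]
ft_force: [-0.4, -0.6, -1.8]
grip_width: 0.039
gripper_force: 41.8
```

>>> step_arm([
  [[0,0,0],[0,0,0]],
  [[0,0,0],[0,0,0]],
  [[0,0,0],[0,0,0]],
  [[0,0,-0.05],[0,0,0]],
  [[0,0,-0.15],[0,0,0]],
  [[0,0,-0.27],[0,0,0]],
  [[0,0,-0.3],[0,0,0]],
  [[0,0,-0.3],[0,0,0]],
  [[0,0,-0.3],[0,0,0]],
], jaw=50)

```text
time_s: 20.18
position: [0.5744, 0.0916, 0.1297]
tool_rot: [[-0.099, 0.995, 0.0], [0.995, 0.099, -0.0], [-0.0, 0.0, -1.0]]
ft_force: [0.7, -0.2, -0.2]
grip_width: 0.0498
gripper_force: 0.0
```

```bash
python3 - <<'E'
from h import *
d=rd('top'); P=cloud(d); Z=P[...,2]
v,u=np.nonzero((Z>.02)); Q=P[v,u]; k=(Q[:,1]<-.38)&(Q[:,1]>-.47)&(Q[:,0]<.5)&(Q[:,0]>.3); print('tray',Q[k].min(0),Q[k].max(0))
hs=Q[k]; print(hs[hs[:,1].argmax()],hs[hs[:,0].argmax()])
C0=np.array([.4404,-.3596]); C=tuple((C0+.015*np.array([.965,-.264])).round(4)); print(C)
plan([(.51,-.12,.13,130),(*C,.1,164.7),(*C,.012,164.7)])
plan([(*C,.11,164.7),(.46,-.12,.13,130),(.5117,-.0155,.1,95.7)],start=(*C,.012,164.7))
E
```

```text
tray [ 0.30013172 -0.46984707  0.02004587] [ 0.49940466 -0.39137789  0.11316786]
[ 0.30996901 -0.39137789  0.02445807] [ 0.49940466 -0.45873331  0.10949883]
(np.float64(0.4549), np.float64(-0.3636))
t 20.23 p [0.574  0.0916 0.1288] F [-0.1 -0.6 -1.2] w 0.0502 gf 0.0
[[-0.099, 0.995, -0.002], [0.995, 0.099, 0.0], [0.0, -0.002, -1.0]] [-2.6 30.1 78.3 -0.  71.7 -8.3]
(0.51, -0.12, 0.13, 130) -> [-0.681, -0.282, -0.004] [-0.002, -0.001, -0.763] rows 5.3
(np.float64(0.4549), np.float64(-0.3636), 0.1, 164.7) -> [-0.504, -0.663, 0.1] [0.0, 0.0, -0.771] rows 6.0
(np.float64(0.4549), np.float64(-0.3636), 0.012, 164.7) -> [0.0, 0.0, 0.293] [0.0, 0.0, 0.0] rows 2.1
(np.float64(0.4549), np.float64(-0.3636), 0.11, 164.7) -> [0.0, 0.0, -0.327] [0.0, 0.0, 0.0] rows 2.4
(0.46, -0.12, 0.13, 130) -> [0.198, 0.788, -0.067] [0.0, 0.0, 0.771] rows 5.9
(0.5117, -0.0155, 0.1, 95.7) -> [0.156, 0.356, 0.1] [0.0, 0.0, 0.762] rows 4.8
```

>>> step_arm([
  [[-0.681,-0.282,0],[0,0,-0.763]],
  [[-0.681,-0.282,0],[0,0,-0.763]],
  [[-0.681,-0.282,0],[0,0,-0.763]],
  [[-0.681,-0.282,0],[0,0,-0.763]],
  [[-0.681,-0.282,0],[0,0,-0.763]],
  [[-0.681,-0.282,0],[0,0,-0.763]],
  [[-0.681,-0.282,0],[0,0,-0.763]],
  [[-0.681,-0.282,0],[0,0,-0.763]],
  [[-0.681,-0.282,0],[0,0,-0.763]],
])

```text
time_s: 20.98
position: [0.5103, -0.1195, 0.1288]
tool_rot: [[-0.643, 0.766, -0.002], [0.766, 0.643, 0.001], [0.002, -0.001, -1.0]]
ft_force: [1.4, -0.2, 0.1]
grip_width: 0.0502
gripper_force: 0.0
```

>>> step_arm([
  [[-0.504,-0.663,0],[0,0,-0.771]],
  [[-0.504,-0.663,0],[0,0,-0.771]],
  [[-0.504,-0.663,0],[0,0,-0.771]],
  [[-0.504,-0.663,0],[0,0,-0.771]],
  [[-0.504,-0.663,0],[0,0,-0.771]],
  [[-0.504,-0.663,0.05],[0,0,-0.771]],
  [[-0.504,-0.663,0.1],[0,0,-0.771]],
  [[-0.504,-0.663,0.1],[0,0,-0.771]],
  [[-0.504,-0.663,0.1],[0,0,-0.771]],
  [[-0.504,-0.663,0.1],[0,0,-0.771]],
])

```text
time_s: 21.82
position: [0.4565, -0.3621, 0.1]
tool_rot: [[-0.965, 0.262, -0.0], [0.262, 0.965, 0.001], [0.0, 0.001, -1.0]]
ft_force: [0.2, 1.0, -0.4]
grip_width: 0.0501
gripper_force: 0.0
```

```bash
python3 - <<'E'
from h import *
plan([(.4549,-.3636,.012,164.7)])
d=rd('scene'); P=cloud(d); np.savez('s6.npz',P=P); save(d,'s6.png',(120,120,480,320),2.2)
m=(P[...,2]>.02)&(P[...,2]<.055)&(P[...,1]>-.425)&(P[...,1]<-.385)&(P[...,0]>.3)&(P[...,0]<.46); print('tray xmax',np.percentile(P[m][:,0],[50,95,100]) if m.any() else 0)
E
```

```text
t 21.82 p [ 0.4565 -0.3621  0.1   ] F [ 0.2  1.  -0.4] w 0.0501 gf 0.0
[[-0.965, 0.262, -0.0], [0.262, 0.965, 0.001], [0.0, 0.001, -1.0]] [ -50.1   32.    80.2    0.    67.8 -124.9]
(0.4549, -0.3636, 0.012, 164.7) -> [0.004, -0.007, 0.293] [0.001, -0.0, 0.003] rows 2.1
tray xmax [0.38573599 0.42815707 0.43054727]
```

View pics/s6.png

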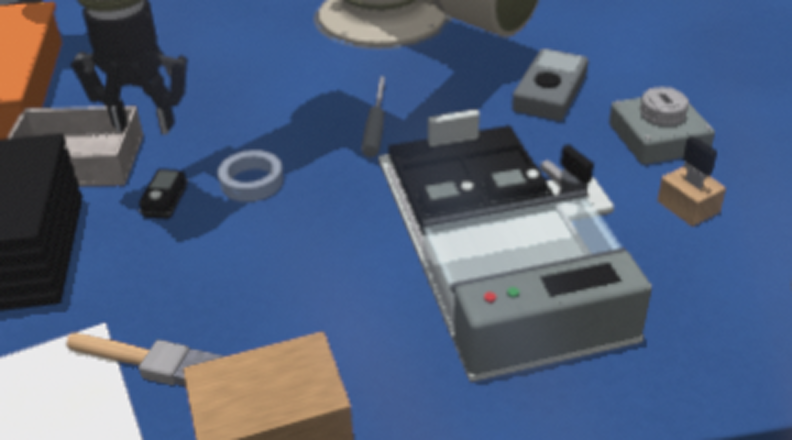

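```bash
python3 - <<'E'
from h import *
d=rd('scene'); hsv=cv2.cvtColor(d['img'],cv2.COLOR_RGB2HSV); P=cloud(d)
u0,v0=120+163/2.2,120+193/2.2
m=((P[...,2]>.024)&(P[...,2]<.036)).astype(np.uint8); 
n,L,s,c=cv2.connectedComponentsWithStats(m); lab=L[int(v0),int(u0)]; v,u=np.nonzero(L==lab)
Q=plane(d,np.c_[u,v],.030); r=cv2.minAreaRect((Q[:,:2]*1000).astype(np.float32)); print(lab,len(v),r,Q.mean(0))
E
```

```text
63 220 ((484.94854736328125, -352.5054626464844), (39.5545539855957, 76.81687927246094), 72.98748016357422) [ 0.48474336 -0.35282472  0.03      ]
```

```bash
python3 - <<'E'
from h import *
C=(.4925,-.355)
plan([(*C,.1,163),(*C,.012,163)])
plan([(*C,.11,163),(.50,-.12,.13,130),(.514,-.0085,.1,95.7)],start=(*C,.012,163))
E
```

```text
t 21.92 p [ 0.4566 -0.3622  0.1008] F [-0.7  0.2 -0.2] w 0.0499 gf 0.0
[[-0.965, 0.261, 0.001], [0.261, 0.965, -0.001], [-0.001, -0.0, -1.0]] [ -50.1   32.    80.1    0.    67.8 -124.9]
(0.4925, -0.355, 0.1, 163) -> [-0.109, 0.055, 0.003] [-0.0, 0.001, 0.041] rows 0.9
(0.4925, -0.355, 0.012, 163) -> [0.0, 0.0, 0.293] [0.0, 0.0, 0.0] rows 2.1
(0.4925, -0.355, 0.11, 163) -> [0.0, 0.0, -0.327] [0.0, 0.0, 0.0] rows 2.4
(0.5, -0.12, 0.13, 130) -> [0.205, 0.756, -0.067] [0.0, 0.0, 0.733] rows 5.7
(0.514, -0.0085, 0.1, 95.7) -> [0.255, 0.275, 0.1] [0.0, 0.0, 0.762] rows 4.8
```

>>> step_arm([
  [[-0.109,0.055,0],[0,0,0.041]],
  [[-0.109,0.055,0],[0,0,0.041]],
  [[-0.109,0.055,0.08],[0,0,0.041]],
  [[-0.109,0.055,0.15],[0,0,0.041]],
  [[-0.109,0.055,0.22],[0,0,0.041]],
  [[-0.109,0.055,0.265],[0,0,0.041]],
  [[-0.109,0.055,0.29],[0,0,0.041]],
  [[-0.109,0.055,0.29],[0,0,0.041]],
], jaw=58)

```text
time_s: 22.58
position: [0.4915, -0.3552, 0.0121]
tool_rot: [[-0.956, 0.293, -0.001], [0.293, 0.956, 0.001], [0.002, 0.001, -1.0]]
ft_force: [-0.5, 0.3, 0.9]
grip_width: 0.0577
gripper_force: 0.0
```

>>> step_arm([
  [[0,0,0],[0,0,0]],
  [[0,0,0],[0,0,0]],
  [[0,0,0],[0,0,0]],
  [[0,0,0],[0,0,0]],
  [[0,0,0],[0,0,0]],
], jaw=0, grip_force=40)

```text
time_s: 23.0
position: [0.4921, -0.3568, 0.0144]
tool_rot: [[-0.956, 0.294, 0.002], [0.294, 0.956, -0.002], [-0.002, -0.001, -1.0]]
ft_force: [-0.4, 1.0, 6.3]
grip_width: 0.0393
gripper_force: 42.1
```

>>> step_arm([
  [[0,0,-0.05],[0,0,0]],
  [[0,0,-0.12],[0,0,0]],
  [[0,0,-0.2],[0,0,0]],
  [[0,0,-0.327],[0,0,0]],
  [[0,0,-0.327],[0,0,0]],
  [[0,0,-0.327],[0,0,0]],
])

```text
time_s: 23.5
position: [0.4921, -0.3571, 0.1133]
tool_rot: [[-0.956, 0.294, 0.003], [0.294, 0.956, -0.004], [-0.004, -0.002, -1.0]]
ft_force: [-0.2, 0.3, -1.3]
grip_width: 0.0393
gripper_force: 41.3
```

>>> step_arm([
  [[0.205,0.756,-0.067],[0,0,0.733]],
  [[0.205,0.756,-0.067],[0,0,0.733]],
  [[0.205,0.756,-0.067],[0,0,0.733]],
  [[0.205,0.756,-0.067],[0,0,0.733]],
  [[0.205,0.756,-0.067],[0,0,0.733]],
  [[0.205,0.756,-0.067],[0,0,0.733]],
  [[0.205,0.756,-0.067],[0,0,0.733]],
  [[0.205,0.756,-0.067],[0,0,0.733]],
  [[0.205,0.756,-0.067],[0,0,0.733]],
])

```text
time_s: 24.25
position: [0.4993, -0.1219, 0.1305]
tool_rot: [[-0.641, 0.767, -0.001], [0.767, 0.641, 0.0], [0.001, -0.001, -1.0]]
ft_force: [-0.1, -0.1, -1.5]
grip_width: 0.0392
gripper_force: 41.2
```

>>> step_arm([
  [[0.255,0.275,0.09],[0,0,0.762]],
  [[0.255,0.275,0.09],[0,0,0.762]],
  [[0.255,0.275,0.09],[0,0,0.762]],
  [[0.255,0.275,0.09],[0,0,0.762]],
  [[0.255,0.275,0.09],[0,0,0.762]],
  [[0.255,0.275,0.09],[0,0,0.762]],
  [[0.255,0.275,0.09],[0,0,0.762]],
  [[0.255,0.275,0.09],[0,0,0.762]],
  [[0.255,0.275,0.09],[0,0,0.762]],
])

```text
time_s: 25.0
position: [0.5138, -0.0108, 0.104]
tool_rot: [[-0.099, 0.995, -0.0], [0.995, 0.099, -0.0], [-0.0, -0.0, -1.0]]
ft_force: [0.5, 0.3, -0.7]
grip_width: 0.0391
gripper_force: 41.3
```

```bash
python3 - <<'E'
from h import *
plan([(.514,-.0085,.039,95.7)])
d=rd('scene'); save(d,'s7.png',(240,100,460,260),3)
E
```

```text
t 25.0 p [ 0.5138 -0.0108  0.104 ] F [ 0.5  0.3 -0.7] w 0.0391 gf 41.3
[[-0.099, 0.995, -0.0], [0.995, 0.099, -0.0], [-0.0, -0.0, -1.0]] [-14.4  25.9  91.2  -0.   62.9 -20.1]
(0.514, -0.0085, 0.039, 95.7) -> [0.008, 0.001, 0.217] [-0.0, 0.0, -0.001] rows 1.6
```

View pics/s7.png

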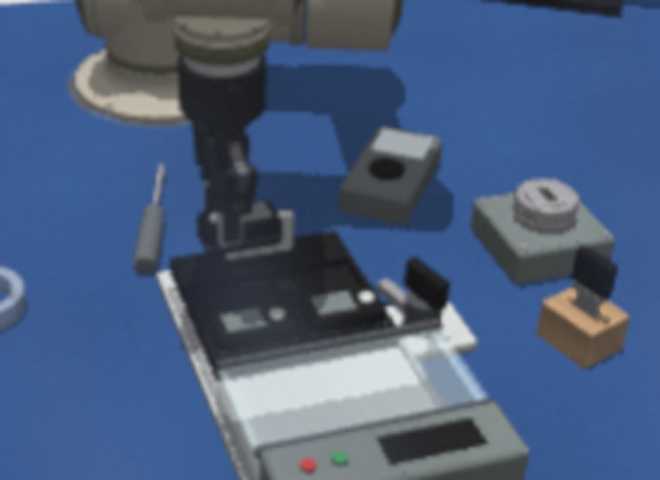

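Unit C is held level over the front right nest (crop 245,225); the two back units look seated. I'll lower it and release.

>>> step_arm([
  [[0.006,0,0.05],[0,0,0]],
  [[0.006,0,0.1],[0,0,0]],
  [[0.006,0,0.15],[0,0,0]],
  [[0.006,0,0.18],[0,0,0]],
  [[0.006,0,0.205],[0,0,0]],
  [[0.006,0,0.217],[0,0,0]],
  [[0.006,0,0.217],[0,0,0]],
  [[0.006,0,0.217],[0,0,0]],
])

```text
time_s: 25.72
position: [0.5152, -0.0096, 0.0404]
tool_rot: [[-0.098, 0.995, 0.004], [0.995, 0.098, -0.002], [-0.003, 0.004, -1.0]]
ft_force: [0.3, -6.0, 6.6]
grip_width: 0.0393
gripper_force: 43.2
```

>>> step_arm([
  [[0,0,0],[0,0,0]],
  [[0,0,0],[0,0,0]],
  [[0,0,0],[0,0,0]],
  [[0,0,-0.05],[0,0,0]],
  [[0,0,-0.15],[0,0,0]],
  [[0,0,-0.27],[0,0,0]],
  [[0,0,-0.37],[0,0,0]],
  [[0,0,-0.37],[0,0,0]],
  [[0,0,-0.37],[0,0,0]],
], jaw=46)

```text
time_s: 26.47
position: [0.514, -0.0082, 0.1512]
tool_rot: [[-0.098, 0.995, 0.003], [0.995, 0.098, -0.001], [-0.001, 0.003, -1.0]]
ft_force: [-0.1, 0.4, -0.1]
grip_width: 0.0464
gripper_force: 0.0
```

>>> step_arm([
  [[-0.6,0,0],[0,0,0]],
  [[-0.6,0,0],[0,0,0]],
  [[-0.6,0,0],[0,0,0]],
  [[-0.6,0,0],[0,0,0]],
  [[-0.6,0,0],[0,0,0]],
  [[-0.6,0,0],[0,0,0]],
  [[-0.6,0,0],[0,0,0]],
], jaw=30)

```text
time_s: 27.05
position: [0.5305, -0.187, 0.1486]
tool_rot: [[-0.096, 0.995, -0.002], [0.995, 0.096, 0.002], [0.002, -0.002, -1.0]]
ft_force: [-0.6, 0.8, -0.6]
grip_width: 0.0299
gripper_force: 0.0
```

```bash
python3 - <<'E'
from h import *
d=rd('top'); P=cloud(d); Z=P[...,2]; m=np.zeros(Z.shape,np.uint8); sl=(slice(165,290),slice(255,360)); m[sl]=((Z>.045)&(Z<.060))[sl]
n,L,s,c=cv2.connectedComponentsWithStats(m)
for i in range(1,n):
    if s[i,4]<80: continue
    v,u=np.nonzero(L==i); Q=plane(d,np.c_[u,v],.054); r=cv2.minAreaRect((Q[:,:2]*1000).astype(np.float32)); q=P[v,u]; A=np.c_[q[:,:2]-q[:,:2].mean(0),np.ones(len(q))]; f=np.linalg.lstsq(A,q[:,2],rcond=None)[0]; print(np.round(r[0],1),np.round(r[1],1),round(r[2],1),'slope',f.round(3))
save(d,'t8.png',(220,110,400,290),3)
plan([(.4528,.036,.15,95.75),(.4528,.036,.047,95.75)])
E
```

```text
[585.4   4.7] [39.6 73.3] 5.6 slope [0.017 0.    0.054]
[576.  91.] [39.7 73.8] 4.9 slope [-0.004  0.007  0.053]
[514.   -1.7] [39.8 57.1] 5.6 slope [-0.016  0.118  0.056]
t 27.1 p [ 0.5306 -0.1861  0.149 ] F [ 0.   0.9 -0. ] w 0.0298 gf 0.0
[[-0.098, 0.995, -0.002], [0.995, 0.098, 0.002], [0.002, -0.002, -1.0]] [-31.4  27.2  79.9   0.   73.1 -37. ]
(0.4528, 0.036, 0.15, 95.75) -> [0.762, -0.186, -0.002] [-0.002, -0.002, -0.003] rows 5.6
(0.4528, 0.036, 0.047, 95.75) -> [0.0, 0.0, 0.343] [0.0, 0.0, 0.0] rows 2.5
```

View pics/t8.png

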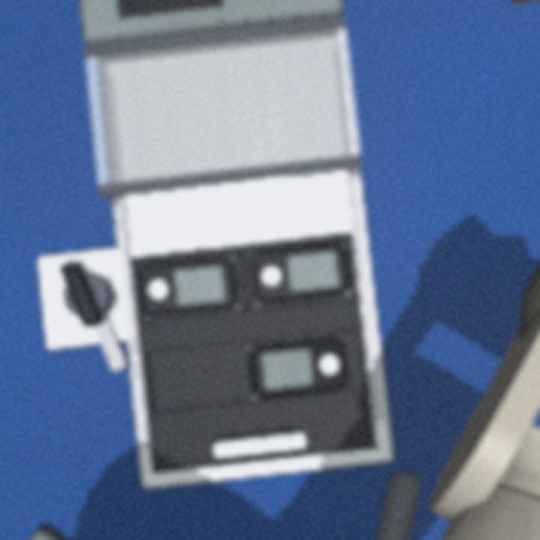

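```bash
python3 - <<'E'
from h import *
d=rd('top'); P=cloud(d); Z=P[...,2]; m=np.zeros(Z.shape,np.uint8); sl=(slice(215,248),slice(296,345)); m[sl]=((Z>.041)&(Z<.072))[sl]
v,u=np.nonzero(m); q=P[v,u]; R=np.radians(5.7); X=q[:,0]*np.cos(R)+q[:,1]*np.sin(R); Y=-q[:,0]*np.sin(R)+q[:,1]*np.cos(R)
n=(.5132,-.0005); nx=n[0]*np.cos(R)+n[1]*np.sin(R); ny=-n[0]*np.sin(R)+n[1]*np.cos(R); X-=nx;Y-=ny
print('x',np.percentile(X,[0,2,98,100]).round(4),'y',np.percentile(Y,[0,2,98,100]).round(4))
for a in np.arange(-.045,.045,.01):
    k=(Y>=a)&(Y<a+.01); print(round(a,3),k.sum(),np.median(q[k,2]).round(4) if k.any() else '')
E
```

```text
x [-0.0193 -0.0186  0.0199  0.0207] y [-0.0299 -0.0282  0.0434  0.0456]
-0.045 0 
-0.035 36 0.0529
-0.025 76 0.0551
-0.015 75 0.0561
-0.005 80 0.0582
0.005 76 0.0599
0.015 79 0.0611
0.025 75 0.0628
0.035 71 0.062
```

```bash
python3 - <<'E'
from h import *
plan([(.514,-.0085,.14,95.7),(.514,-.0085,.04,95.7)])
E
```

```text
t 27.15 p [ 0.5308 -0.1857  0.1493] F [ 0.5 -0.1  0.8] w 0.0302 gf 0.0
[[-0.099, 0.995, -0.001], [0.995, 0.099, 0.001], [0.001, -0.001, -1.0]] [-31.4  27.2  79.9   0.   73.1 -37. ]
(0.514, -0.0085, 0.14, 95.7) -> [0.593, 0.003, 0.032] [-0.002, -0.002, -0.001] rows 4.3
(0.514, -0.0085, 0.04, 95.7) -> [0.0, 0.0, 0.333] [0.0, 0.0, 0.0] rows 2.4
```

>>> step_arm([
  [[0.593,0.003,0.032],[0,0,0]],
  [[0.593,0.003,0.032],[0,0,0]],
  [[0.593,0.003,0.032],[0,0,0]],
  [[0.593,0.003,0.032],[0,0,0]],
  [[0.593,0.003,0.032],[0,0,0]],
  [[0.593,0.003,0.032],[0,0,0]],
  [[0.593,0.003,0.032],[0,0,0]],
  [[0.593,0.003,0.032],[0,0,0]],
  [[0.593,0.003,0.032],[0,0,0]],
], jaw=47)

```text
time_s: 27.9
position: [0.5149, -0.0111, 0.1404]
tool_rot: [[-0.096, 0.995, 0.0], [0.995, 0.096, -0.0], [-0.0, 0.0, -1.0]]
ft_force: [-0.7, 0.3, 0.5]
grip_width: 0.047
gripper_force: 0.0
```

>>> step_arm([
  [[0,0,0.08],[0,0,0]],
  [[0,0,0.16],[0,0,0]],
  [[0,0,0.23],[0,0,0]],
  [[0,0,0.29],[0,0,0]],
  [[0,0,0.327],[0,0,0]],
  [[0,0,0.327],[0,0,0]],
  [[0,0,0.327],[0,0,0]],
])

```text
time_s: 28.48
position: [0.5148, -0.011, 0.0422]
tool_rot: [[-0.096, 0.995, -0.001], [0.995, 0.096, 0.0], [0.0, -0.001, -1.0]]
ft_force: [-0.3, 0.2, 0.3]
grip_width: 0.0471
gripper_force: 0.0
```

>>> step_arm([
  [[0,0,0],[0,0,0]],
  [[0,0,0],[0,0,0]],
  [[0,0,0],[0,0,0]],
  [[0,0,0],[0,0,0]],
  [[0,0,-0.01],[0,0,0]],
  [[0,0,-0.02],[0,0,0]],
  [[-0.013,0,-0.02],[0,0,0]],
  [[-0.025,0,-0.02],[0,0,0]],
  [[-0.025,0,-0.01],[0,0,0]],
  [[-0.025,0,-0.005],[0,0,0]],
], jaw=0, grip_force=25)

```text
time_s: 29.32
position: [0.5153, -0.0179, 0.0434]
tool_rot: [[-0.097, 0.995, -0.0], [0.995, 0.097, 0.0], [0.0, -0.0, -1.0]]
ft_force: [-0.3, -0.8, -2.0]
grip_width: 0.0392
gripper_force: 28.5
```

>>> step_arm([
  [[0,0,0],[0,0,0]],
  [[0,0,0],[0,0,0]],
  [[0,0,0],[0,0,0]],
  [[0,0,-0.05],[0,0,0]],
  [[0,0,-0.15],[0,0,0]],
  [[0,0,-0.27],[0,0,0]],
  [[0,0,-0.37],[0,0,0]],
  [[0,0,-0.37],[0,0,0]],
  [[0,0,-0.37],[0,0,0]],
], jaw=46)

```text
time_s: 30.07
position: [0.5159, -0.0177, 0.1562]
tool_rot: [[-0.098, 0.995, 0.003], [0.995, 0.098, -0.001], [-0.001, 0.003, -1.0]]
ft_force: [0.4, 0.1, -0.6]
grip_width: 0.046
gripper_force: 0.0
```

>>> step_arm([
  [[-0.6,0,0],[0,0,0]],
  [[-0.6,0,0],[0,0,0]],
  [[-0.6,0,0],[0,0,0]],
  [[-0.6,0,0],[0,0,0]],
  [[-0.6,0,0],[0,0,0]],
  [[-0.6,0,0],[0,0,0]],
  [[-0.6,0,0],[0,0,0]],
], jaw=30)

```text
time_s: 30.65
position: [0.5324, -0.1965, 0.1534]
tool_rot: [[-0.096, 0.995, -0.002], [0.995, 0.096, 0.002], [0.002, -0.002, -1.0]]
ft_force: [1.0, 0.3, 0.5]
grip_width: 0.0299
gripper_force: 0.0
```

```bash
cat > nest.py <<'E'
from h import *
d=rd('top'); P=cloud(d); Z=P[...,2]
R=np.radians(5.7); r=np.array([[np.cos(R),np.sin(R)],[-np.sin(R),np.cos(R)]])
for nm,n in dict(n1=(.5132,-.0005),n2=(.5748,.0905),n3=(.5832,.0067)).items():
    q=(P[...,:2]-n)@r.T; k=(abs(q[...,0])<.03)&(abs(q[...,1])<.05)&(Z>.041)&(Z<.075); a=q[k]; z=Z[k]
    print(nm,'x',np.percentile(a[:,0],[1,99]).round(3),'y',np.percentile(a[:,1],[1,99]).round(3),'fit',np.linalg.lstsq(np.c_[a,np.ones(len(a))],z,rcond=None)[0].round(4))
E
python3 - <<'E'
import nest
from h import *
plan([(.4528,.036,.15,95.75),(.4528,.036,.047,95.75)])
E
```

```text
n1 x [-0.02   0.019] y [-0.034  0.038] fit [0.0016 0.0072 0.0535]
n2 x [-0.018  0.021] y [-0.036  0.037] fit [0.013  0.0051 0.0531]
n3 x [-0.017  0.022] y [-0.038  0.049] fit [ 0.0041 -0.0174  0.0531]
t 30.7 p [ 0.5325 -0.1956  0.1538] F [-0.3  0.2 -0.6] w 0.0299 gf 0.0
[[-0.098, 0.995, -0.002], [0.995, 0.098, 0.002], [0.002, -0.002, -1.0]] [-32.1  27.4  78.7   0.   74.1 -37.8]
(0.4528, 0.036, 0.15, 95.75) -> [0.794, -0.189, 0.014] [-0.002, -0.002, -0.003] rows 5.9
(0.4528, 0.036, 0.047, 95.75) -> [0.0, 0.0, 0.343] [0.0, 0.0, 0.0] rows 2.5
```

>>> step_arm([
  [[0.794,-0.187,0.014],[0,0,0]],
  [[0.794,-0.187,0.014],[0,0,0]],
  [[0.794,-0.187,0.014],[0,0,0]],
  [[0.794,-0.187,0.014],[0,0,0]],
  [[0.794,-0.187,0.014],[0,0,0]],
  [[0.794,-0.187,0.014],[0,0,0]],
  [[0.794,-0.187,0.014],[0,0,0]],
  [[0.794,-0.187,0.014],[0,0,0]],
  [[0.794,-0.187,0.014],[0,0,0]],
], jaw=28)

```text
time_s: 31.45
position: [0.4537, 0.0356, 0.1507]
tool_rot: [[-0.1, 0.995, 0.0], [0.995, 0.1, -0.0], [-0.0, 0.0, -1.0]]
ft_force: [-0.0, 0.6, -0.5]
grip_width: 0.0278
gripper_force: 0.0
```

```bash
python3 - <<'E'
from h import *
plan([(.4532,.036,.047,95.75)])
E
```

```text
t 31.45 p [0.4537 0.0356 0.1507] F [-0.   0.6 -0.5] w 0.0278 gf 0.0
[[-0.1, 0.995, 0.0], [0.995, 0.1, -0.0], [-0.0, 0.0, -1.0]] [-10.5  17.3  96.3  -0.   66.4 -16.2]
(0.4532, 0.036, 0.047, 95.75) -> [0.001, -0.002, 0.346] [0.0, 0.0, -0.001] rows 2.5
```

>>> step_arm([
  [[0,0,0.08],[0,0,0]],
  [[0,0,0.15],[0,0,0]],
  [[0,0,0.22],[0,0,0]],
  [[0,0,0.29],[0,0,0]],
  [[0,0,0.342],[0,0,0]],
  [[0,0,0.342],[0,0,0]],
  [[0,0,0.342],[0,0,0]],
])

```text
time_s: 32.03
position: [0.4539, 0.0342, 0.0478]
tool_rot: [[-0.097, 0.995, -0.001], [0.995, 0.097, 0.0], [0.0, -0.001, -1.0]]
ft_force: [0.2, 0.0, 0.8]
grip_width: 0.0278
gripper_force: 0.0
```

>>> step_arm([
  [[0,0,0],[0,0,0]],
  [[0,0,0],[0,0,0]],
  [[0,0,0],[0,0,0]],
  [[0,0,0],[0,0,0]],
], jaw=0, grip_force=40)

```text
time_s: 32.37
position: [0.4548, 0.0344, 0.049]
tool_rot: [[-0.098, 0.995, 0.003], [0.995, 0.098, -0.001], [-0.001, 0.003, -1.0]]
ft_force: [1.3, -2.3, 5.6]
grip_width: 0.0114
gripper_force: 41.0
```

>>> step_arm([
  [[0,0.03,0],[0,0,0]],
  [[0,0.09,0],[0,0,0]],
  [[0,0.15,0],[0,0,0]],
  [[0,0.21,0],[0,0,0]],
  [[0,0.27,0],[0,0,0]],
  [[0,0.33,0],[0,0,0]],
  [[0,0.39,0],[0,0,0]],
  [[0,0.44,0],[0,0,0]],
  [[0,0.48,0],[0,0,0]],
  [[0,0.505,0],[0,0,0]],
])

```text
time_s: 33.2
position: [0.6057, 0.0496, 0.049]
tool_rot: [[-0.098, 0.995, 0.001], [0.995, 0.098, -0.0], [-0.0, 0.001, -1.0]]
ft_force: [-3.0, -1.2, 8.6]
grip_width: 0.0114
gripper_force: 41.5
```

>>> step_arm([
  [[0,0.01,0],[0,0,0]],
  [[0,0.018,0],[0,0,0]],
  [[0,0.024,0],[0,0,0]],
  [[0,0.024,0],[0,0,0]],
  [[0,0.024,0],[0,0,0]],
])

```text
time_s: 33.62
position: [0.6079, 0.0499, 0.049]
tool_rot: [[-0.098, 0.995, -0.009], [0.995, 0.098, -0.001], [-0.0, -0.009, -1.0]]
ft_force: [-21.2, -4.5, 17.7]
grip_width: 0.0111
gripper_force: 42.9
```

>>> step_arm([
  [[0,-0.015,0],[0,0,0]],
  [[0,-0.015,0],[0,0,0]],
  [[0,-0.015,0],[0,0,0]],
  [[0,-0.015,-0.1],[0,0,0]],
  [[0,-0.015,-0.22],[0,0,0]],
  [[0,-0.015,-0.34],[0,0,0]],
  [[0,-0.015,-0.34],[0,0,0]],
  [[0,-0.015,-0.34],[0,0,0]],
], jaw=30)

```text
time_s: 34.28
position: [0.6084, 0.0499, 0.1519]
tool_rot: [[-0.098, 0.995, 0.005], [0.995, 0.098, -0.0], [-0.001, 0.004, -1.0]]
ft_force: [-0.1, -0.2, -0.7]
grip_width: 0.03
gripper_force: 0.0
```

```bash
python3 - <<'E'
from h import *
d=rd('top'); P=cloud(d); Z=P[...,2]
for a,b,c,e,l in((230,275,190,225,'knob'),(280,330,180,205,'handle')):
    m=np.zeros(Z.shape,np.uint8); m[c:e,a:b]=((Z>.06)&(Z<.085))[c:e,a:b]
    n,L,s,cc=cv2.connectedComponentsWithStats(m); 
    for i in range(1,n):
        if s[i,4]<60: continue
        v,u=np.nonzero(L==i); Q=plane(d,np.c_[u,v],.0765); print(l,cv2.minAreaRect((Q[:,:2]*1000).astype(np.float32)))
plan([(.59,.11,.15,60),(.5708,.1702,.15,22.3),(.5708,.1702,.05,22.3)])
E
```

```text
t 34.33 p [0.6075 0.05   0.15  ] F [-0.1 -0.5 -1.2] w 0.03 gf 0.0
[[-0.098, 0.995, 0.001], [0.995, 0.098, 0.0], [0.0, 0.001, -1.0]] [ -6.4  31.4  71.8   0.   76.7 -12. ]
(0.59, 0.11, 0.15, 60) -> [0.205, -0.038, 0.0] [0.001, -0.0, 0.791] rows 5.0
(0.5708, 0.1702, 0.15, 22.3) -> [0.142, -0.156, 0.0] [0.0, 0.0, 0.838] rows 5.3
(0.5708, 0.1702, 0.05, 22.3) -> [0.0, 0.0, 0.333] [0.0, 0.0, 0.0] rows 2.4
```

>>> step_arm([
  [[0.205,-0.038,0],[0,0,0.791]],
  [[0.205,-0.038,0],[0,0,0.791]],
  [[0.205,-0.038,0],[0,0,0.791]],
  [[0.205,-0.038,0],[0,0,0.791]],
  [[0.205,-0.038,0],[0,0,0.791]],
  [[0.205,-0.038,0],[0,0,0.791]],
  [[0.205,-0.038,0],[0,0,0.791]],
  [[0.205,-0.038,0],[0,0,0.791]],
], jaw=36)

```text
time_s: 35.0
position: [0.5898, 0.1099, 0.1491]
tool_rot: [[0.497, 0.868, -0.002], [0.868, -0.497, 0.0], [-0.001, -0.001, -1.0]]
ft_force: [-0.1, -0.9, 0.2]
grip_width: 0.0356
gripper_force: 0.0
```

>>> step_arm([
  [[0.142,-0.156,0],[0,0,0.838]],
  [[0.142,-0.156,0],[0,0,0.838]],
  [[0.142,-0.156,0],[0,0,0.838]],
  [[0.142,-0.156,0],[0,0,0.838]],
  [[0.142,-0.156,0],[0,0,0.838]],
  [[0.142,-0.156,0],[0,0,0.838]],
  [[0.142,-0.156,0],[0,0,0.838]],
  [[0.142,-0.156,0],[0,0,0.838]],
])

```text
time_s: 35.67
position: [0.5707, 0.1701, 0.1497]
tool_rot: [[0.924, 0.382, -0.001], [0.382, -0.924, -0.0], [-0.0, -0.0, -1.0]]
ft_force: [0.3, 0.3, -0.1]
grip_width: 0.0359
gripper_force: 0.0
```

```bash
python3 - <<'E'
from h import *
plan([(.5708,.1702,.05,22.3)])
E
```

```text
t 35.67 p [0.5707 0.1701 0.1497] F [ 0.3  0.3 -0.1] w 0.0359 gf 0.0
[[0.924, 0.382, -0.001], [0.382, -0.924, -0.0], [-0.0, -0.0, -1.0]] [ 5.2 30.2 74.3 -0.  75.6 72.7]
(0.5708, 0.1702, 0.05, 22.3) -> [0.001, -0.0, 0.332] [-0.0, 0.001, 0.004] rows 2.4
```

>>> step_arm([
  [[0,0,0.08],[0,0,0]],
  [[0,0,0.15],[0,0,0]],
  [[0,0,0.22],[0,0,0]],
  [[0,0,0.28],[0,0,0]],
  [[0,0,0.33],[0,0,0]],
  [[0,0,0.33],[0,0,0]],
  [[0,0,0.33],[0,0,0]],
])

```text
time_s: 36.25
position: [0.5707, 0.1701, 0.0508]
tool_rot: [[0.925, 0.381, -0.001], [0.381, -0.925, -0.0], [-0.001, -0.0, -1.0]]
ft_force: [-0.1, -0.3, 0.4]
grip_width: 0.0362
gripper_force: 0.0
```

>>> step_arm([
  [[0,0,0],[0,0,0]],
  [[0,0,0],[0,0,0]],
  [[0,0,0],[0,0,0]],
  [[0,0,0],[0,0,0]],
  [[0,0,0],[0,0,0]],
], jaw=0, grip_force=30)

```text
time_s: 36.67
position: [0.5712, 0.1708, 0.0524]
tool_rot: [[0.925, 0.38, 0.002], [0.38, -0.925, 0.001], [0.002, -0.0, -1.0]]
ft_force: [-1.1, 4.1, 7.0]
grip_width: 0.0133
gripper_force: 33.6
```

>>> step_arm([
  [[0,0,0],[0,0,-0.09]],
  [[0,0,0],[0,0,-0.18]],
  [[0,0,0],[0,0,-0.27]],
  [[0,0,0],[0,0,-0.36]],
  [[0,0,0],[0,0,-0.45]],
  [[0,0,0],[0,0,-0.54]],
  [[0,0,0],[0,0,-0.63]],
  [[0,0,0],[0,0,-0.72]],
  [[0,0,0],[0,0,-0.81]],
  [[0,0,0],[0,0,-0.83]],
])

```text
time_s: 37.5
position: [0.5714, 0.1707, 0.0523]
tool_rot: [[0.502, 0.865, 0.002], [0.865, -0.502, 0.001], [0.002, 0.002, -1.0]]
ft_force: [-0.2, 3.3, 6.7]
grip_width: 0.0136
gripper_force: 33.5
```

>>> step_arm([
  [[0,0,0],[0,0,-0.09]],
  [[0,0,0],[0,0,-0.18]],
  [[0,0,0],[0,0,-0.27]],
  [[0,0,0],[0,0,-0.36]],
  [[0,0,0],[0,0,-0.45]],
  [[0,0,0],[0,0,-0.54]],
  [[0,0,0],[0,0,-0.63]],
  [[0,0,0],[0,0,-0.72]],
  [[0,0,0],[0,0,-0.8]],
  [[0,0,0],[0,0,-0.83]],
])

```text
time_s: 38.33
position: [0.5717, 0.1706, 0.0524]
tool_rot: [[-0.124, 0.992, 0.003], [0.992, 0.124, 0.001], [0.001, 0.003, -1.0]]
ft_force: [0.3, 2.7, 5.6]
grip_width: 0.0138
gripper_force: 37.9
```

```bash
python3 - <<'E'
from h import *
st(); print(env.observe()['wrist_torque'])
E
```

```text
t 38.33 p [0.5717 0.1706 0.0524] F [0.3 2.7 5.6] w 0.0138 gf 37.9
[[-0.124, 0.992, 0.003], [0.992, 0.124, 0.001], [0.001, 0.003, -1.0]] [ 5.2 36.5 80.8  0.1 62.6 -1.9]
[ 5.36389492e-01  4.96596799e-04 -7.59579376e-01]
```

>>> step_arm([
  [[0,0,0],[0,0,0]],
  [[0,0,0],[0,0,0]],
  [[0,0,0],[0,0,0]],
  [[0,0,-0.1],[0,0,0]],
  [[0,0,-0.22],[0,0,0]],
  [[0,0,-0.4],[0,0,0]],
  [[0,0,-0.55],[0,0,0]],
  [[0,0,-0.55],[0,0,0]],
], jaw=36)

```text
time_s: 39.0
position: [0.5721, 0.1702, 0.2221]
tool_rot: [[-0.121, 0.993, 0.009], [0.993, 0.121, 0.0], [-0.001, 0.009, -1.0]]
ft_force: [0.4, -0.3, 0.5]
grip_width: 0.036
gripper_force: 0.0
```

>>> step_arm([
  [[-0.7,-0.3,0],[0,0,0]],
  [[-0.7,-0.3,0],[0,0,0]],
  [[-0.7,-0.3,0],[0,0,0]],
  [[-0.7,-0.3,0],[0,0,0]],
  [[-0.7,-0.3,0],[0,0,0]],
  [[-0.7,-0.3,0],[0,0,0]],
  [[-0.7,-0.3,0],[0,0,0]],
  [[-0.7,-0.3,0],[0,0,0]],
])

```text
time_s: 39.67
position: [0.5068, -0.05, 0.216]
tool_rot: [[-0.119, 0.993, -0.0], [0.993, 0.119, 0.0], [0.0, -0.0, -1.0]]
ft_force: [0.7, 0.9, 1.0]
grip_width: 0.0358
gripper_force: 0.0
```

```bash
python3 - <<'E'
from h import *
st()
T=[rd('top') for _ in range(4)]; S=[rd('scene') for _ in range(4)]
def avg(L): L[0]['img']=np.mean([x['img'] for x in L],0).astype(np.uint8); L[0]['z_map']=np.median([x['z_map'] for x in L],0); return L[0]
T=avg(T);S=avg(S)
for nm,d in(('top',T),('scene',S)):
    P=cloud(d);Z=P[...,2]
    def reg(c,r,lo,hi,zp,lab):
        m=(abs(P[...,0]-c[0])<r)&(abs(P[...,1]-c[1])<r)&(Z>lo)&(Z<hi)
        v,u=np.nonzero(m); 
        if len(v)<6: print(nm,lab,len(v)); return
        Q=plane(d,np.c_[u,v],zp); rr=cv2.minAreaRect((Q[:,:2]*1000).astype(np.float32)); print(nm,lab,len(v),np.round(rr[0],1),np.round(rr[1],1),round(rr[2],1),'mean',Q[:,:2].mean(0).round(4),'pcmean',P[m].mean(0).round(4))
    reg((.608,.314),.05,.097,.11,.101,'bowtop'); reg((.608,.314),.06,.035,.044,.04,'stand')
    reg((.4545,.336),.045,.064,.075,.069,'cyltop'); reg((.4545,.336),.09,.035,.045,.04,'box')
    reg((.5712,.1704),.045,.07,.083,.0765,'knob'); reg((.607,.05),.045,.068,.083,.076,'handle')
    # dark slot
    g=cv2.cvtColor(d['img'],cv2.COLOR_RGB2GRAY); uv=proj(d,[(.4545,.336,.069)])[0].round().astype(int)
    b=8; x0,y0=uv[0]-b,uv[1]-b; w=g[y0:y0+2*b,x0:x0+2*b].astype(float); wt=np.clip(115-w,0,None)
    n,L,s,c=cv2.connectedComponentsWithStats((wt>0).astype(np.uint8)); print(uv,s[1:],c[1:].round(1))
    i=1+s[1:,4].argmax(); wt=wt*(L==i); yy,xx=np.mgrid[y0:y0+2*b,x0:x0+2*b]; p=[(wt*xx).sum()/wt.sum(),(wt*yy).sum()/wt.sum()]
    print(nm,'slot px',np.round(p,2),plane(d,[p],.069).round(4), 'int',w.min(),w.max())
    save(d,'k_'+nm+'.png',(150,160,350,285) if nm=='top' else (370,120,480,220),4 if nm=='top' else 6)
top=cv2.imread('pics/k_top.png'); sc=cv2.imread('pics/k_scene.png'); cv2.imwrite('pics/k.png',np.hstack([cv2.resize(top[:, :400],(400,500)),cv2.resize(sc,(400,500))]))
E
```

```text
t 39.67 p [ 0.5068 -0.05    0.216 ] F [0.7 0.9 1. ] w 0.0358 gf 0.0
[[-0.119, 0.993, -0.0], [0.993, 0.119, 0.0], [0.0, -0.0, -1.0]] [-19.   18.4  82.2   0.   79.4 -25.8]
top bowtop 89 [608.4 315.4] [40.3 11.9] 23.3 mean [0.6088 0.316 ] pcmean [0.6089 0.3163 0.1   ]
top stand 387 [609.4 317.1] [62.5 52.2] 22.9 mean [0.6069 0.3114] pcmean [0.6069 0.3115 0.0397]
top cyltop 583 [454.2 336.3] [65.1 61.2] 89.8 mean [0.4542 0.3366] pcmean [0.4541 0.3368 0.0684]
top box 1456 [454.5 337.6] [110.6 109.8] 5.4 mean [0.4557 0.3337] pcmean [0.4556 0.3338 0.0397]
top knob 142 [571.1 170.5] [14.  52.6] 5.5 mean [0.5711 0.1708] pcmean [0.5711 0.1709 0.076 ]
top handle 167 [613.5  63.4] [89.2 42.8] 63.3 mean [0.6076 0.0518] pcmean [0.6077 0.0519 0.0754]
[175 259] [[ 5  4  5 10 33]] [[6.9 8.4]]
top slot px [173.93 259.56] [[0.454  0.3387 0.069 ]] int 62.0 209.0
scene bowtop 37 [614.2 312.8] [39.5 12.4] 27.5 mean [0.6147 0.3131] pcmean [0.612  0.3147 0.0989]
scene stand 221 [613.2 313.3] [64.2 54.1] 24.9 mean [0.6179 0.3107] pcmean [0.6163 0.3117 0.0387]
scene cyltop 185 [461.5 332.4] [61.7 64. ] 44.8 mean [0.4623 0.3319] pcmean [0.4598 0.3332 0.0673]
scene box 442 [461.2 332. ] [111.9 111.2] 4.9 mean [0.4764 0.3242] pcmean [0.4745 0.3252 0.0386]
scene knob 69 [578.1 166.6] [17.5 52.6] 4.9 mean [0.578  0.1659] pcmean [0.5752 0.1671 0.0743]
scene handle 113 [615.4  46.8] [18.4 70.4] 5.9 mean [0.6153 0.0463] pcmean [0.6114 0.0474 0.0729]
[422 163] [[ 0  0 16  7 81]
 [ 6  8  5  4 11]
 [ 0 13  6  3  9]] [[ 7.8  2.1]
 [ 8.3  9.4]
 [ 1.8 14.6]]
scene slot px [421.88 156.85] [[0.419  0.3497 0.069 ]] int 77.0 172.0
```

View pics/k.png

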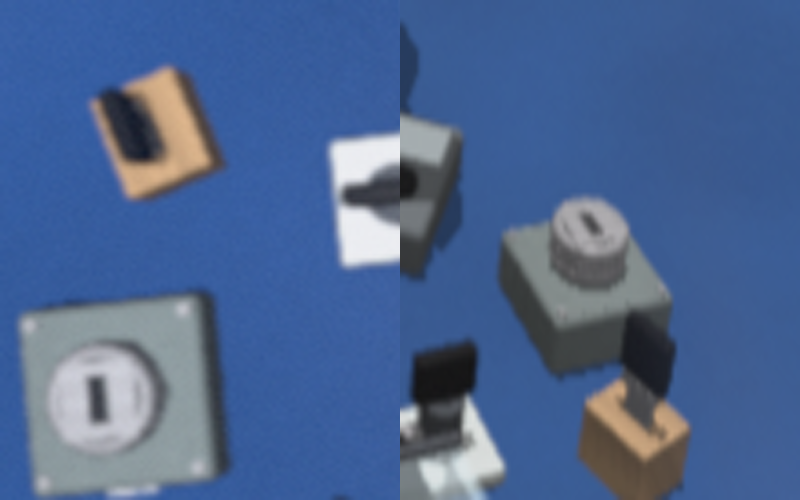

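```bash
python3 - <<'E'
from h import *
K=(.6088,.316)
plan([(.50,.08,.2,130),(.53,.22,.2,165),(*K,.16,203),(*K,.067,203)])
E
```

```text
t 40.07 p [ 0.5071 -0.0485  0.2159] F [-0.4  0.8 -0.8] w 0.0365 gf 0.0
[[-0.123, 0.992, -0.0], [0.992, 0.123, 0.0], [0.0, -0.0, -1.0]] [-18.8  18.5  82.2   0.   79.3 -25.9]
(0.5, 0.08, 0.2, 130) -> [0.428, 0.029, 0.053] [-0.0, -0.0, -0.732] rows 4.6
(0.53, 0.22, 0.2, 165) -> [0.293, 0.377, 0.0] [0.0, 0.0, -0.778] rows 4.9
(0.6088, 0.316, 0.16, 203) -> [-0.171, 0.377, 0.133] [0.0, 0.0, -0.844] rows 5.3
(0.6088, 0.316, 0.067, 203) -> [0.0, 0.0, 0.31] [0.0, 0.0, 0.0] rows 2.2
```

>>> step_arm([
  [[0.428,0.029,0.053],[0,0,-0.732]],
  [[0.428,0.029,0.053],[0,0,-0.732]],
  [[0.428,0.029,0.053],[0,0,-0.732]],
  [[0.428,0.029,0.053],[0,0,-0.732]],
  [[0.428,0.029,0.053],[0,0,-0.732]],
  [[0.428,0.029,0.053],[0,0,-0.732]],
  [[0.428,0.029,0.053],[0,0,-0.732]],
  [[0.428,0.029,0.053],[0,0,-0.732]],
])

```text
time_s: 40.73
position: [0.5001, 0.0791, 0.2002]
tool_rot: [[-0.64, 0.769, 0.0], [0.769, 0.64, -0.0], [-0.0, 0.0, -1.0]]
ft_force: [0.5, -0.1, -0.5]
grip_width: 0.0359
gripper_force: 0.0
```

>>> step_arm([
  [[0.293,0.377,0],[0,0,-0.778]],
  [[0.293,0.377,0],[0,0,-0.778]],
  [[0.293,0.377,0],[0,0,-0.778]],
  [[0.293,0.377,0],[0,0,-0.778]],
  [[0.293,0.377,0],[0,0,-0.778]],
  [[0.293,0.377,0],[0,0,-0.778]],
  [[0.293,0.377,0],[0,0,-0.778]],
  [[0.293,0.377,0],[0,0,-0.778]],
])

```text
time_s: 41.4
position: [0.5305, 0.2185, 0.2002]
tool_rot: [[-0.964, 0.265, -0.0], [0.265, 0.964, -0.0], [-0.0, -0.0, -1.0]]
ft_force: [-0.9, -0.0, 0.1]
grip_width: 0.0358
gripper_force: 0.0
```

>>> step_arm([
  [[-0.171,0.377,0.133],[0,0,-0.844]],
  [[-0.171,0.377,0.133],[0,0,-0.844]],
  [[-0.171,0.377,0.133],[0,0,-0.844]],
  [[-0.171,0.377,0.133],[0,0,-0.844]],
  [[-0.171,0.377,0.133],[0,0,-0.844]],
  [[-0.171,0.377,0.133],[0,0,-0.844]],
  [[-0.171,0.377,0.133],[0,0,-0.844]],
  [[-0.171,0.377,0.133],[0,0,-0.844]],
  [[-0.171,0.377,0.133],[0,0,-0.844]],
  [[-0.171,0.377,0.133],[0,0,-0.844]],
])

```text
time_s: 42.23
position: [0.6093, 0.3148, 0.1605]
tool_rot: [[-0.922, -0.387, 0.0], [-0.387, 0.922, 0.0], [-0.0, -0.0, -1.0]]
ft_force: [-0.2, -0.5, -0.8]
grip_width: 0.0363
gripper_force: 0.0
```

```bash
python3 - <<'E'
from h import *
plan([(.6088,.316,.067,203)])
E
```

```text
t 42.23 p [0.6093 0.3148 0.1605] F [-0.2 -0.5 -0.8] w 0.0363 gf 0.0
[[-0.922, -0.387, 0.0], [-0.387, 0.922, 0.0], [-0.0, -0.0, -1.0]] [ 17.5  38.6  56.3  -0.   85.2 -95.3]
(0.6088, 0.316, 0.067, 203) -> [0.0, 0.005, 0.312] [-0.0, 0.0, -0.005] rows 2.2
```

>>> step_arm([
  [[0,0.005,0.08],[0,0,0]],
  [[0,0.005,0.15],[0,0,0]],
  [[0,0.005,0.22],[0,0,0]],
  [[0,0.005,0.28],[0,0,0]],
  [[0,0.005,0.31],[0,0,0]],
  [[0,0.005,0.31],[0,0,0]],
  [[0,0.005,0.31],[0,0,0]],
])

```text
time_s: 42.82
position: [0.609, 0.3166, 0.0678]
tool_rot: [[-0.921, -0.389, 0.001], [-0.389, 0.921, 0.0], [-0.001, -0.0, -1.0]]
ft_force: [0.6, -1.9, 0.1]
grip_width: 0.0356
gripper_force: 0.0
```

>>> step_arm([
  [[0,0,0],[0,0,0]],
  [[0,0,0],[0,0,0]],
  [[0,0,0],[0,0,0]],
  [[0,0,0],[0,0,0]],
  [[0,0,0],[0,0,0]],
  [[0,0,0],[0,0,0]],
], jaw=0, grip_force=30)

```text
time_s: 43.32
position: [0.6093, 0.3168, 0.0688]
tool_rot: [[-0.921, -0.389, 0.003], [-0.389, 0.921, 0.001], [-0.003, -0.0, -1.0]]
ft_force: [-0.8, -1.5, 6.8]
grip_width: 0.0125
gripper_force: 32.1
```

```bash
python3 - <<'E'
from h import *
p,R=st(); print('tool F',R.T@np.array(env.observe()['ft_force']),'T',R.T@np.array(env.observe()['wrist_torque']))
E
```

```text
t 43.32 p [0.6093 0.3168 0.0688] F [-0.8 -1.5  6.8] w 0.0125 gf 32.1
[[-0.921, -0.389, 0.003], [-0.389, 0.921, 0.001], [-0.003, -0.0, -1.0]] [ 17.6  43.1  62.9   0.   73.8 -95.3]
tool F [ 1.29193054 -1.04248282 -6.75446522] T [-0.02009872  0.05490992 -0.01339748]
```

>>> step_arm([
  [[0,0,-0.05],[0,0,0]],
  [[0,0,-0.1],[0,0,0]],
  [[0,0,-0.15],[0,0,0]],
  [[0,0,-0.2],[0,0,0]],
  [[0,0,-0.26],[0,0,0]],
  [[0,0,-0.32],[0,0,0]],
  [[0,0,-0.32],[0,0,0]],
  [[0,0,-0.32],[0,0,0]],
], grip_force=60)

```text
time_s: 43.98
position: [0.6088, 0.3167, 0.1637]
tool_rot: [[-0.921, -0.389, 0.001], [-0.389, 0.921, 0.0], [-0.002, -0.0, -1.0]]
ft_force: [-0.1, 1.0, -0.9]
grip_width: 0.0122
gripper_force: 59.1
```

```bash
python3 - <<'E'
from h import *
plan([(.4551,.3375,.15,185.3)])
E
```

```text
t 43.98 p [0.6088 0.3167 0.1637] F [-0.1  1.  -0.9] w 0.0122 gf 59.1
[[-0.921, -0.389, 0.001], [-0.389, 0.921, 0.0], [-0.002, -0.0, -1.0]] [ 17.6  38.4  56.   -0.   85.5 -95.3]
(0.4551, 0.3375, 0.15, 185.3) -> [0.445, 0.263, 0.045] [0.0, 0.002, 0.392] rows 3.7
```

>>> step_arm([
  [[0.11,0.066,0],[0,0,0.1]],
  [[0.22,0.13,0],[0,0,0.2]],
  [[0.33,0.2,0.02],[0,0,0.3]],
  [[0.41,0.24,0.045],[0,0,0.37]],
  [[0.445,0.263,0.045],[0,0,0.392]],
  [[0.445,0.263,0.045],[0,0,0.392]],
  [[0.445,0.263,0.045],[0,0,0.392]],
  [[0.445,0.263,0.045],[0,0,0.392]],
])

```text
time_s: 44.65
position: [0.4557, 0.3371, 0.1492]
tool_rot: [[-0.996, -0.092, -0.0], [-0.092, 0.996, -0.0], [0.0, -0.0, -1.0]]
ft_force: [-0.1, 1.4, -0.3]
grip_width: 0.0119
gripper_force: 59.1
```

```bash
python3 - <<'E'
from h import *
plan([(.4551,.3375,.128,185.3)])
d=rd('scene'); save(d,'s9.png',(380,90,480,190),6)
E
```

```text
t 44.65 p [0.4557 0.3371 0.1492] F [-0.1  1.4 -0.3] w 0.0119 gf 59.1
[[-0.996, -0.092, -0.0], [-0.092, 0.996, -0.0], [0.0, -0.0, -1.0]] [ 24.5  27.5  79.2  -0.   73.3 -70.8]
(0.4551, 0.3375, 0.128, 185.3) -> [0.002, 0.002, 0.071] [-0.0, -0.0, -0.0] rows 0.5
```

View pics/s9.png

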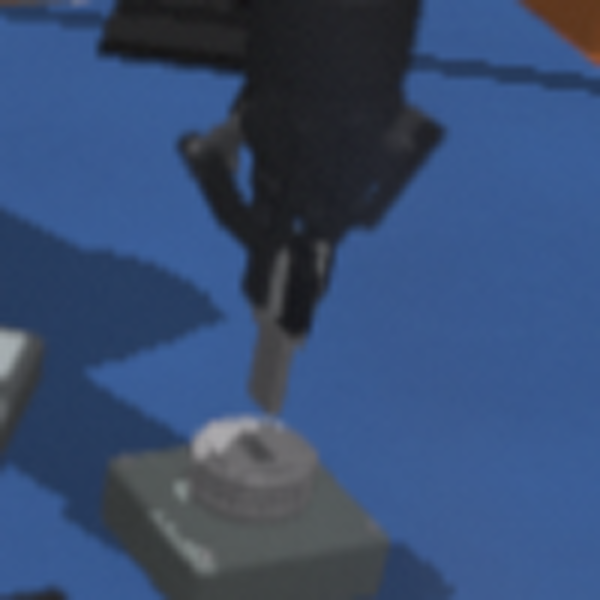

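>>> step_arm([
  [[0.002,0.002,0.03],[0,0,0]],
  [[0.002,0.002,0.06],[0,0,0]],
  [[0.002,0.002,0.075],[0,0,0]],
  [[0.002,0.002,0.085],[0,0,0]],
  [[0.002,0.002,0.095],[0,0,0]],
  [[0.002,0.002,0.103],[0,0,0]],
  [[0.002,0.002,0.103],[0,0,0]],
  [[0.002,0.002,0.103],[0,0,0]],
])

```text
time_s: 45.37
position: [0.4544, 0.3379, 0.1189]
tool_rot: [[-0.996, -0.092, 0.0], [-0.092, 0.996, 0.0], [-0.0, 0.0, -1.0]]
ft_force: [-0.4, -0.7, -0.0]
grip_width: 0.0123
gripper_force: 59.1
```

```bash
python3 - <<'E'
from h import *
p,R=st(); print('tool F',R.T@np.array(env.observe()['ft_force']),'T',R.T@np.array(env.observe()['wrist_torque']))
E
```

```text
t 45.37 p [0.4544 0.3379 0.1189] F [-0.4 -0.7 -0. ] w 0.0123 gf 59.1
[[-0.996, -0.092, 0.0], [-0.092, 0.996, 0.0], [-0.0, 0.0, -1.0]] [ 24.7  29.3  81.6  -0.   69.  -70.6]
tool F [ 0.43023235 -0.68060232  0.0048089 ] T [-0.03008203 -0.02715331 -0.00528851]
```

>>> step_arm([
  [[0,0,0.012],[0,0,0]],
  [[0,0,0.024],[0,0,0]],
  [[0,0,0.036],[0,0,0]],
  [[0,0,0.048],[0,0,0]],
  [[0,0,0.06],[0,0,0]],
  [[0,0,0.07],[0,0,0]],
  [[0,0,0.078],[0,0,0]],
  [[0,0,0.083],[0,0,0]],
  [[0,0,0.086],[0,0,0]],
  [[0,0,0.086],[0,0,0]],
])

```text
time_s: 46.2
position: [0.4544, 0.3379, 0.0948]
tool_rot: [[-0.996, -0.092, 0.001], [-0.092, 0.996, 0.0], [-0.001, 0.0, -1.0]]
ft_force: [-4.6, -2.5, 15.3]
grip_width: 0.0121
gripper_force: 61.6
```

```bash
python3 - <<'E'
from h import *
p,R=st(); print('tool F',R.T@np.array(env.observe()['ft_force']),'T',R.T@np.array(env.observe()['wrist_torque']))
E
```

```text
t 46.2 p [0.4544 0.3379 0.0948] F [-4.6 -2.5 15.3] w 0.0121 gf 61.6
[[-0.996, -0.092, 0.001], [-0.092, 0.996, 0.0], [-0.001, 0.0, -1.0]] [ 24.7  31.   83.4  -0.   65.6 -70.6]
tool F [  4.81796267  -2.09676171 -15.29025967] T [0.50181895 1.01292422 0.00702781]
```

>>> step_arm([
  [[0,0,0],[0,0,0.09]],
  [[0,0,0],[0,0,0.18]],
  [[0,0,0],[0,0,0.27]],
  [[0,0,0],[0,0,0.36]],
  [[0,0,0],[0,0,0.45]],
  [[0,0,0],[0,0,0.54]],
  [[0,0,0],[0,0,0.63]],
  [[0,0,0],[0,0,0.72]],
  [[0,0,0],[0,0,0.81]],
  [[0,0,0],[0,0,0.9]],
])

```text
time_s: 47.03
position: [0.4549, 0.3376, 0.0948]
tool_rot: [[-0.815, 0.579, 0.002], [0.579, 0.815, -0.0], [-0.002, 0.001, -1.0]]
ft_force: [-2.5, -3.7, 14.3]
grip_width: 0.012
gripper_force: 61.3
```

>>> step_arm([
  [[0,0,0],[0,0,0.09]],
  [[0,0,0],[0,0,0.18]],
  [[0,0,0],[0,0,0.27]],
  [[0,0,0],[0,0,0.36]],
  [[0,0,0],[0,0,0.45]],
  [[0,0,0],[0,0,0.54]],
  [[0,0,0],[0,0,0.63]],
  [[0,0,0],[0,0,0.7]],
  [[0,0,0],[0,0,0.76]],
  [[0,0,0],[0,0,0.8]],
])

```text
time_s: 47.87
position: [0.455, 0.3378, 0.0948]
tool_rot: [[-0.32, 0.947, 0.003], [0.947, 0.32, 0.001], [-0.0, 0.003, -1.0]]
ft_force: [-2.1, -2.6, 13.4]
grip_width: 0.0121
gripper_force: 61.2
```

```bash
python3 - <<'E'
from h import *
p,R=st(); print('h',np.degrees(np.arctan2(R[1,0],R[0,0])),'tool F',R.T@np.array(env.observe()['ft_force']),'T',R.T@np.array(env.observe()['wrist_torque']))
E
```

```text
t 47.87 p [0.455  0.3378 0.0948] F [-2.1 -2.6 13.4] w 0.0121 gf 61.2
[[-0.32, 0.947, 0.003], [0.947, 0.32, 0.001], [-0.0, 0.003, -1.0]] [24.6 31.  83.3 -0.  65.5  6. ]
h 108.66584381327006 tool F [ -1.765052    -2.77156131 -13.4132    ] T [ 0.57811732 -0.37937627 -0.07648224]
```

>>> step_arm([
  [[0,0,0],[0,0,0.04]],
  [[0,0,0],[0,0,0.08]],
  [[0,0,0],[0,0,0.11]],
  [[0,0,0],[0,0,0.14]],
  [[0,0,0],[0,0,0.16]],
  [[0,0,0],[0,0,0.16]],
])

```text
time_s: 48.37
position: [0.455, 0.3379, 0.0948]
tool_rot: [[-0.201, 0.98, 0.003], [0.98, 0.201, 0.0], [-0.0, 0.003, -1.0]]
ft_force: [-1.6, -2.2, 13.1]
grip_width: 0.0121
gripper_force: 61.3
```

```bash
python3 - <<'E'
from h import *
p,R=st(); print('h',np.degrees(np.arctan2(R[1,0],R[0,0])),'tool F',R.T@np.array(env.observe()['ft_force']),'T',R.T@np.array(env.observe()['wrist_torque']))
E
```

```text
t 48.37 p [0.455  0.3379 0.0948] F [-1.6 -2.2 13.1] w 0.0121 gf 61.3
[[-0.201, 0.98, 0.003], [0.98, 0.201, 0.0], [-0.0, 0.003, -1.0]] [24.7 31.  83.3 -0.1 65.5 13.1]
h 101.59550424109437 tool F [ -1.85820505  -1.97800581 -13.13627034] T [ 0.53006785 -0.5332873  -0.47717911]
```

>>> step_arm([
  [[0,0,0],[0,0,0]],
  [[0,0,0],[0,0,0]],
  [[0,0,0],[0,0,0]],
  [[0,0,0],[0,0,0]],
  [[0,0,-0.05],[0,0,0]],
  [[0,0,-0.15],[0,0,0]],
  [[0,0,-0.3],[0,0,0]],
  [[0,0,-0.4],[0,0,0]],
  [[0,0,-0.4],[0,0,0]],
], jaw=36)

```text
time_s: 49.12
position: [0.4564, 0.3389, 0.2198]
tool_rot: [[-0.201, 0.98, 0.011], [0.98, 0.201, 0.005], [0.003, 0.012, -1.0]]
ft_force: [0.1, -0.2, 0.7]
grip_width: 0.0361
gripper_force: 0.0
```

>>> step_arm([
  [[-0.9,0.2,0],[0,0,0]],
  [[-0.9,0.2,0],[0,0,0]],
  [[-0.9,0.2,0],[0,0,0]],
  [[-0.9,0.2,0],[0,0,0]],
  [[-0.9,0.2,0],[0,0,0]],
  [[-0.9,0.2,0],[0,0,0]],
  [[-0.9,0.2,0],[0,0,0]],
  [[-0.9,0.2,0],[0,0,0]],
  [[-0.9,0.2,0],[0,0,0]],
])

```text
time_s: 49.87
position: [0.5676, 0.0841, 0.2123]
tool_rot: [[-0.198, 0.98, -0.001], [0.98, 0.198, 0.0], [0.0, -0.001, -1.0]]
ft_force: [-0.0, 1.0, -0.5]
grip_width: 0.0357
gripper_force: 0.0
```

>>> step_arm([
  [[-0.6,0,0],[0,0,0]],
  [[-0.6,0,0],[0,0,0]],
  [[-0.6,0,0],[0,0,0]],
  [[-0.6,0,0],[0,0,0]],
  [[-0.6,0,0],[0,0,0]],
  [[-0.6,0,0],[0,0,0]],
  [[-0.6,0,0],[0,0,0]],
])

```text
time_s: 50.45
position: [0.6033, -0.0899, 0.2127]
tool_rot: [[-0.201, 0.98, -0.001], [0.98, 0.201, 0.001], [0.001, -0.0, -1.0]]
ft_force: [0.6, 0.4, 0.2]
grip_width: 0.036
gripper_force: 0.0
```

```bash
python3 - <<'E'
from h import *
st(); d=rd('top'); save(d,'end.png',(140,80,460,300),2.5)
P=cloud(d);Z=P[...,2]
def reg(c,r,lo,hi,zp,lab):
    m=(abs(P[...,0]-c[0])<r)&(abs(P[...,1]-c[1])<r)&(Z>lo)&(Z<hi); v,u=np.nonzero(m); Q=plane(d,np.c_[u,v],zp); rr=cv2.minAreaRect((Q[:,:2]*1000).astype(np.float32)); print(lab,len(v),np.round(rr[0],1),np.round(rr[1],1),round(rr[2],1),np.median(Z[m]))
reg((.4545,.337),.045,.115,.14,.127,'bow (z .127 expected)'); reg((.5712,.1704),.045,.07,.083,.0765,'knob'); reg((.607,.051),.036,.068,.083,.076,'handle')
E
```

```text
t 50.45 p [ 0.6033 -0.0899  0.2127] F [0.6 0.4 0.2] w 0.036 gf 0.0
[[-0.201, 0.98, -0.001], [0.98, 0.201, 0.001], [0.001, -0.0, -1.0]] [-19.6  28.6  66.    0.   85.4 -31.2]
bow (z .127 expected) 126 [454.2 336.4] [12.5 46.2] 13.4 0.12544444706031505
knob 140 [571.1 170.5] [14.  52.6] 5.5 0.0759364513160623
handle 165 [607.1  51.3] [12.2 68.8] 5.9 0.07526431173515569
```

View pics/end.png

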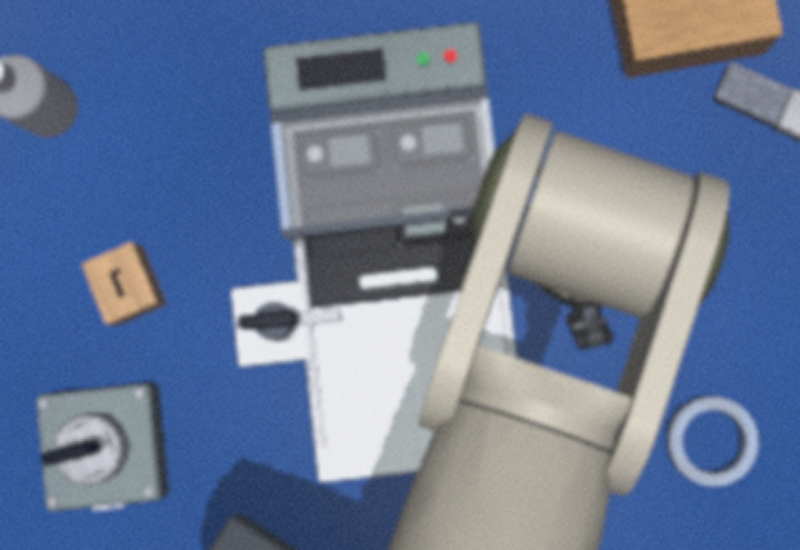

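```bash
python3 -c "
from rig import close_job
print(close_job())"
```

```text
the job is handed in; nothing more can be done
None
```

The job is handed in, though no verdict came back: all three units measured flat in their own nests before I pushed the carriage home, the clamp is locked, the key is fully in and turned to its stop, and the tape was not touched.

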